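# Free the top findings tray and show it over the mat

### The arm

A 6-joint arm with a two-finger parallel gripper is mounted at the origin on the work surface. World frame = base frame: x ahead of the robot, y to its left, z up, the work surface at z = 0. Lengths are in m, angles in degrees, forces in N, time in s.
With the tool pointing down it reaches from about 0.4 to 0.925 m from the base axis. Payload 12.5 kg.
Tool frame: the origin (TCP) lies on the centre line of the jaws, within the pads' length; the fingertips stand 19 mm ahead of it and the grasp point (between the pads) is the TCP; z points along the fingers, y is the direction in which the jaws open and shut (so a half turn about z gives the same grasp; the last joint's range is limited). The gripper opens to 95 mm and grips with 3 to 60 N. Pads are 20 mm wide; open, the fingers measure 119 mm over their backs; the gripper's body (75 mm by 180 mm) begins 59 mm behind the grasp point.
Start: joints at [59.324, 28.126, 89.318, -0, 62.55, -6.05], TCP at [0.26, 0.568, 0.234] pointing down, gripper open.
Joint ranges: [-177.58, 177.58], [-47.91, 125.51], [2.72, 160], [-65.01, 245.01], [3.68, 167.84], [-153.87, 153.87]. Speed limits (degrees/s): [127.2, 127.2, 159.86, 180, 180, 180].

### API

Orientations are given as a 3x3 rotation matrix whose columns are the frame's x, y, z axes.
In Python, from cell import bot, optics, finder gives the robot as it stands.
- The arm moves only by the tool step_arm, never from a script. Its argument "series" is a list of rows, each a list of 2 entries, a list of its own where there are three numbers: the shift along the tool's x, y, z in cm, then the turn, a rotation vector about the tool's x, y, z in rad. In form: [[[x, y, z], [wx, wy, wz]], ...]. A call has 1 to 8 rows; each row shifts and turns the commanded pose from where the row before left it, along the tool's axes as they then stand; what a row does not reach is not made up. A row lasts 1/10 s, in which the tool goes at most 50 mm and 8.59 degrees, less where a joint would pass 70% of its speed; a pose out of reach is approached as far as the arm can. A call is refused whole if a number of a shift passes 5 or a number of a turn 0.15, either way. A call with a gripper value outside its range is refused whole. "jaw" is the opening, from -1 (shut) to 1 (fully open), set as the call begins (left out, the last holds). The fingers move at their own pace and stop on an object; "force" is the grip in N (left out, the last holds). Time passes only in rows, so rows that do not move let the fingers close. It gives the time, the measured TCP pose, the force and the opening at its end, in the units of the state.
- bot.get_state(): the state, without advancing time (a new reading comes with each control period).
- optics.read_camera(name): name is "scene" or "top"; returns a dict with "pixels" (480x640x3 uint8, blue, green, red), "fx", "fy", "cx", "cy" (pixels), "extrinsics" (4x4, takes a point from camera to world coordinates). Camera axes: x right, y down, z forward; pixel columns grow to the right and rows downward; lengths in m; the calibration is good to about 2 mm. A picture is of the moment at which its call begins. There is no depth.
- bot.job_done(): hands the job in, once; it reports no verdict.
Trained networks look in a picture, given as the dict that the camera call returned (one of the last four; its "shot" number tells which), for a name from the list of things; names that differ only in an ending like _2 or _b are one class to them, and where a whole thing is asked for, a point or a joint stands for the part that bears it (a point fixed in the world has none). Each returns a list of dicts, best first, with "confidence" (0 to 1); they miss things now and then, are a little off and sometimes report something else, mostly with a low value. They report only what shows in the picture. A call takes as long as a camera call. They do not tell look-alikes from the thing itself.
- finder.search_frame(picture, label): "xyz" ([x, y, z] in m, in world coordinates, good to about 4 mm: the middle of the surface that is visible of it).
- finder.spot_point(picture, label): "xyz" ([x, y, z] in m, in world coordinates, good to about 4 mm: a listed point, or the origin of a listed thing).
The state is a dict: "t": time; "q": joint angles; "qd": joint speeds; "joint_torque": joint torques, N m; "eef_pos": TCP position; "orientation": TCP orientation; "force": force on the tool from outside, world axes, zero at the start; "wrist_torque": the same for the moment, N m; "grip_width": finger opening in m.
Only numpy, scipy, OpenCV 4.12 (cv2) and the standard library are available. Lean on these libraries where they do the work, as an engineer would, in place of code of your own. Each camera call takes 0.05 s, during which the arm holds its last target.

### The job

Take the punch that leans in the top tray and stand it upright in the wooden tool cup. Then free that empty tray from the clinging stack by raising one corner first while the opposite corner still sits on the stack, without lifting or shifting the trays below or disturbing the other things on the bench. Finish while holding the tray roughly level and centred over the square rubber mat, at least a hand's width above it; do not put it down or let go.

Things in the scene. Friction and masses are not known exactly. Their poses are not given: they have to be found in the camera images.
- tray_mid (a point): Top tray: grey plastic, 120 (its x) by 150 (y) by 40 mm high, 90 g, corners cut at 45 degrees, open side up (z). Point: its centre, 20 mm above its underside. Rim: a band 9 mm wide, 16 mm high, overhanging the rims below by 2 mm; opening 102 by 132 mm; below the band the wall steps 5 mm inwards; floor 3 mm thick. At the start its rim band stands 72 to 88 mm above the bench, with the seam at 72 mm.
- tray_corner0 (a point): Middle of the top tray's rim band at its cut corner on the -x, +y side: half-way up the band (8 mm below the rim's top), mid-width. The cut band is straight, 40 mm long outside, 32 mm inside, facing outwards along (-1, +1)/sqrt 2 of the tray's axes. It can be pinched across from above, one finger inside the tray. Axes as the tray's.
- tray_corner1 (a point): Middle of the top tray's rim band at its cut corner on the -x, -y side: half-way up the band (8 mm below the rim's top), mid-width. The cut band is straight, 40 mm long outside, 32 mm inside, facing outwards along (-1, -1)/sqrt 2 of the tray's axes. It can be pinched across from above, one finger inside the tray. Axes as the tray's.
- tray_corner2 (a point): Middle of the top tray's rim band at its cut corner on the +x, -y side: half-way up the band (8 mm below the rim's top), mid-width. The cut band is straight, 40 mm long outside, 32 mm inside, facing outwards along (+1, -1)/sqrt 2 of the tray's axes. It can be pinched across from above, one finger inside the tray. Axes as the tray's.
- tray_corner3 (a point): Middle of the top tray's rim band at its cut corner on the +x, +y side: half-way up the band (8 mm below the rim's top), mid-width. The cut band is straight, 40 mm long outside, 32 mm inside, facing outwards along (+1, +1)/sqrt 2 of the tray's axes. It can be pinched across from above, one finger inside the tray. Axes as the tray's.
- stack: The three trays below, stuck together as one loose 600 g piece on the bench, 72 mm high, rims 116 by 146 mm. Origin: centre of its underside; axes as the top tray's. The top tray clings to it with about 4 N in all, along both long sides, until raised about 10 mm there. Tipped up slowly about the opposite corner's outer edge it takes about 3 N and leaves the stack standing.
- punch_grip (a point): Leather punch, 165 mm, 70 g: square wooden handle 16 by 16 by 90 mm, round steel shank 10 mm thick, 75 mm long. Point: on the axis, 135 mm from the foot, 30 mm from the handle's end. z runs from foot to handle end. At the start it leans in the top tray, foot on the floor, handle over the rim on the tray's -x side, rising about 25 degrees away from the robot; its last 65 mm are free all round.
- punch_foot (a point): The flat end of the punch's steel shank, on the axis (135 mm from punch_grip along -z). Axes as the punch's.
- cup_mouth (a point): Wooden tool cup, fixed to the bench, empty: outside 53 mm across and 90 mm high, inside 44 mm across, bottom 6 mm thick. This point is the centre of its mouth, z up. It stands to the left or the right of the stack, the mat on the other side.
- mat_mid (a point): Square black rubber mat, 130 by 130 by 3 mm, fixed flat on the bench. This point is the centre of its top face.
- spool: Bystander: thread spool, 36 mm across, 32 mm high; origin under its centre.
- jar: Bystander: small amber jar, 36 mm across, 50 mm high; origin under its centre.
- tape: Bystander: roll of paper tape lying flat, 90 mm across, 24 mm high; origin under its centre.
- mallet: Bystander: wooden mallet lying flat behind the stack on the left, 240 mm long; origin under it.
Not all that is in view belongs to the job. What is shaped like the part that bears punch_grip but orange or turquoise is not meant. Leave any blue look-alike of the part that bears tray_mid alone.

How it is judged:
By the outcome, as a careful person would: the job done as asked, in the order asked, and still so for the second after the job is handed in, while the arm keeps its last pose, push and grip.
It also fails if it takes over 64 s, if anything falls off the work surface, if the arm or the gripper's body presses on something with over 40 N, if the wrist force passes 120 N, or if a joint passes its speed limit or range.

## Working session

There is one attempt and no reset: what is moved stays moved. The work goes in short steps, Python scripts to look and compute and a tool call to move; the robot and the scene stay as the last step left them, time stands still between calls to the robot, and variables do not carry over. Pictures are saved under pics/ and viewed, and the job is handed in when it is done.

Besides the shell and the picture viewer there is one more tool, called after "Call:" by a JSON object that holds its "method" and its "body". step_arm: Moves the arm, as the interface text tells. Its arguments: {"type":"object","properties":{"series":{"type":"array","items":{"type":"array"}},"jaw":{"type":"number"},"force":{"type":"number"}},"required":["series"]}

```bash
ls; mkdir -p pics; python3 - <<'E'
from cell import bot, optics, finder
import cv2
s=bot.get_state(); print(s['t'],s['eef_pos'],s['orientation'],s['grip_width'],s['force'])
for n in ('scene','top'):
    p=optics.read_camera(n); cv2.imwrite(f'pics/{n}0.png',p['pixels']); print(n,p['fx'],p['cx'],p['cy'],p['extrinsics'])
    for l in ['tray_mid','tray_corner0','tray_corner1','tray_corner2','tray_corner3','stack','punch_grip','punch_foot','cup_mouth','mat_mid','spool','jar','tape','mallet']:
        print(l,[(list(map(lambda v:round(float(v),4),d['xyz'])),round(d['confidence'],2)) for d in finder.spot_point(p,l)])
E
```

```text
pics
0.0 [0.26028229 0.56797115 0.23302623] [[-9.09049234e-01  4.16688293e-01 -5.97608168e-04]
 [ 4.16688701e-01  9.09048705e-01 -9.88887056e-04]
 [ 1.31197273e-04 -1.14796359e-03 -9.99999332e-01]] 0.09511462531219306 [-0.77297943  0.13201814 -0.06945712]
scene 470.1356373634681 313.16891350280497 239.73656175706 [[-0.38762032  0.72716101 -0.56655747  1.04353685]
 [ 0.92172136  0.2967843  -0.24969745  0.19550407]
 [-0.01342489 -0.61899592 -0.78527945  0.77437206]
 [ 0.          0.          0.          1.        ]]
tray_mid [([0.3132, -0.2851, 0.025], 0.66), ([0.5826, -0.0236, 0.0701], 0.57)]
tray_corner0 [([0.3429, -0.2193, 0.0335], 0.9), ([0.5461, -0.0848, 0.0805], 0.88), ([0.2628, -0.2403, 0.0305], 0.85), ([0.3667, -0.3375, 0.0345], 0.84), ([0.6313, -0.0783, 0.0794], 0.72), ([0.6221, 0.0321, 0.0797], 0.67), ([0.5377, 0.0283, 0.0797], 0.62)]
tray_corner1 [([0.3429, -0.2193, 0.0335], 0.9), ([0.5461, -0.0848, 0.0805], 0.88), ([0.2628, -0.2403, 0.0305], 0.85), ([0.3667, -0.3375, 0.0345], 0.84), ([0.6313, -0.0783, 0.0794], 0.72), ([0.6221, 0.0321, 0.0797], 0.67), ([0.5377, 0.0283, 0.079
[... 2545 characters left out ...]
, ([0.2815, -0.351, 0.0316], 0.84), ([0.3704, -0.3335, 0.0308], 0.78), ([0.6283, 0.0369, 0.079], 0.77), ([0.3445, -0.2194, 0.0335], 0.66), ([0.5404, -0.0841, 0.0782], 0.57)]
stack []
punch_grip [([0.3809, -0.0846, 0.0129], 0.82), ([0.5254, 0.1583, 0.0091], 0.77), ([0.6695, -0.0383, 0.1074], 0.67)]
punch_foot [([0.5423, -0.0436, 0.0527], 0.81), ([0.4289, 0.0459, 0.009], 0.76), ([0.6612, 0.1649, 0.0122], 0.61)]
cup_mouth [([0.6015, 0.3146, 0.0895], 0.88)]
mat_mid [([0.5823, -0.3302, 0.0067], 0.88), ([0.4201, -0.2001, -0.002], 0.69)]
spool [([0.4256, 0.2058, 0.0018], 0.78)]
jar [([0.4217, -0.2004, 0.0011], 0.75)]
tape [([0.7907, 0.0116, 0.0012], 0.77)]
mallet [([0.7407, 0.2833, -0.0006], 0.89)]
```

View pics/scene0.png

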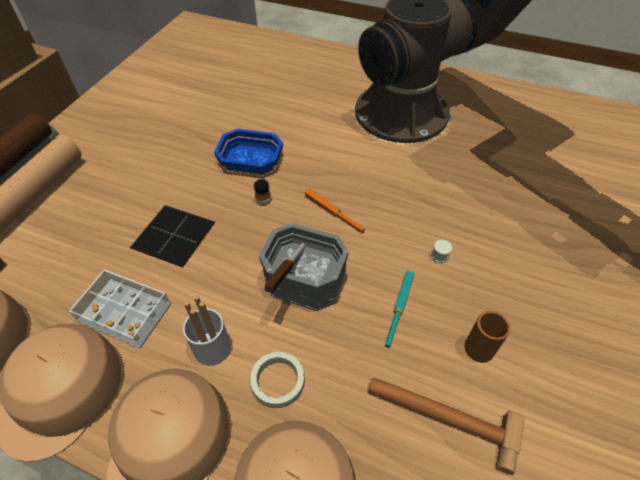

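View pics/top0.png

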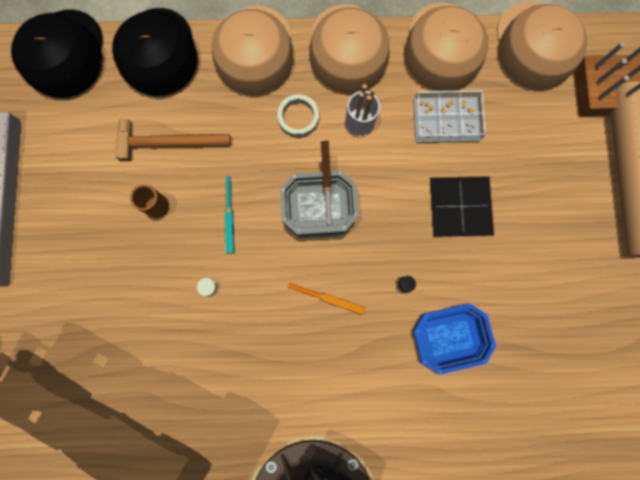

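Candidates for the punch:
- The dark-brown handle in the grey tray, scene (280,276) / top (326,165). This is the one I want.
- The orange look-alike, scene (335,208) / top (328,298), and the turquoise look-alike, scene (400,305) / top (229,215). Both excluded.
- The sticks in the metal cup, scene (200,320). Not shaped like a punch.

For the tray, the grey one at scene (305,265) is right. The blue one at scene (250,152) is excluded. Next I refine the poses with a model overlay on a close crop.

```bash
cat > h.py <<'E'
import numpy as np, cv2
from cell import bot, optics, finder
def proj(p,X):
    E=np.linalg.inv(p['extrinsics']); X=np.atleast_2d(X); c=X@E[:3,:3].T+E[:3,3]
    return np.c_[p['fx']*c[:,0]/c[:,2]+p['cx'], p['fy']*c[:,1]/c[:,2]+p['cy']]
def ray(p,uv):
    E=p['extrinsics']; d=E[:3,:3]@np.array([(uv[0]-p['cx'])/p['fx'],(uv[1]-p['cy'])/p['fy'],1]); return E[:3,3],d
def atz(p,uv,z):
    o,d=ray(p,uv); return o+d*(z-o[2])/d[2]
def tri(ps,uvs):
    A=np.zeros((3,3));b=np.zeros(3)
    for p,uv in zip(ps,uvs):
        o,d=ray(p,uv); d=d/np.linalg.norm(d); M=np.eye(3)-np.outer(d,d); A+=M;b+=M@o
    return np.linalg.solve(A,b)
def octo(hx,hy,cut,cx,cy,yaw,z):
    P=np.array([[hx,-hy+cut],[hx,hy-cut],[hx-cut,hy],[-hx+cut,hy],[-hx,hy-cut],[-hx,-hy+cut],[-hx+cut,-hy],[hx-cut,-hy]])
    c,s=np.cos(yaw),np.sin(yaw); P=P@np.array([[c,s],[-s,c]])+[cx,cy]
    return np.c_[P,np.full(8,z)]
def crop(img,lines,x0,y0,w,h,k,fn):
    im=cv2.resize(img[y0:y0+h,x0:x0+w],None,fx=k,fy=k,interpolation=cv2.INTER_CUBIC)
    for L,col,closed in lines:
        cv2.polylines(im,[np.int32((np.array(L)-[x0,y0]+.5)*k*16)],closed,col,1,cv2.LINE_AA,4)
    cv2.imwrite(fn,im); return im
E
cat > a.py <<'E'
from h import *
cx,cy,yaw=.584,-.026,0
import sys
if len(sys.argv)>1: cx,cy,yaw=map(float,sys.argv[1:4])
out=[]
for n,(x0,y0,w,h) in (('top',(270,130,100,120)),('scene',(250,210,110,110))):
    p=optics.read_camera(n)
    L=[(proj(p,octo(.06,.075,.0283,cx,cy,yaw,.088)),(0,255,0),True),
       (proj(p,octo(.051,.066,.0226,cx,cy,yaw,.088)),(0,255,255),True),
       (proj(p,[[.5435,-.046,.056],[.668,-.0395,.1085]]),(0,0,255),False)]
    out.append(crop(p['pixels'],L,x0,y0,w,h,5,f'pics/o_{n}.png'))
H=max(o.shape[0] for o in out); out=[cv2.copyMakeBorder(o,0,H-o.shape[0],0,0,0) for o in out]
im=np.hstack(out); im=cv2.resize(im,None,fx=.75,fy=.75,interpolation=cv2.INTER_AREA); cv2.imwrite(sys.argv[4] if len(sys.argv)>4 else 'pics/o1.png',im)
E
python3 a.py
```

```text
(no output)
```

View pics/o1.png

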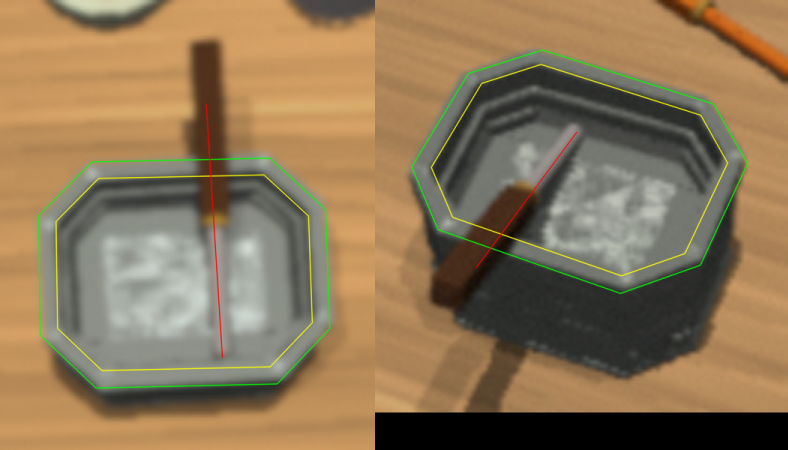

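```bash
cat > b.py <<'E'
from h import *
p=optics.read_camera('top'); a=crop(p['pixels'],[],300,130,50,100,6,'pics/x.png')
q=optics.read_camera('scene'); b=crop(q['pixels'],[],255,225,75,75,6,'pics/x.png')
b=cv2.copyMakeBorder(b,0,150,0,0,0); cv2.imwrite('pics/punch1.png',np.hstack([a,b]))
E
python3 b.py
```

```text
(no output)
```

View pics/punch1.png

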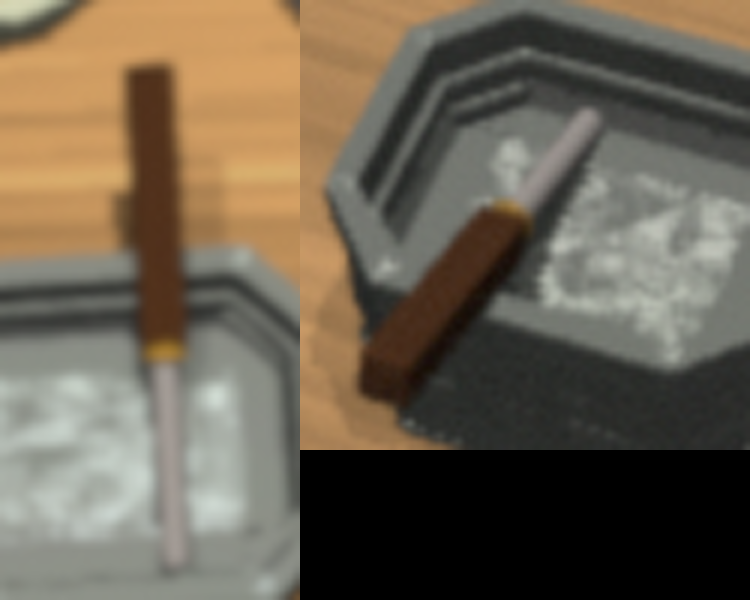

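```bash
cat > fit.py <<'E'
from h import *
from scipy.optimize import least_squares
p=optics.read_camera('top'); q=optics.read_camera('scene')
T=lambda u,v:np.array([u/6+300-.5,v/6+130-.5]); S=lambda u,v:np.array([(u-300)/6+255-.5,v/6+225-.5])
# (cam, pixel, local(a along axis from foot, lateral, up))
h=.008
obs=[(p,T(126,66),(.165,h,h)),(p,T(172,64),(.165,-h,h)),(p,T(144,346),(.075,h,h)),(p,T(187,344),(.075,-h,h)),(p,T(174,568),(0,0,.005)),
(q,S(363,347),(.165,-h,h)),(q,S(410,365),(.165,h,h)),(q,S(362,388),(.165,-h,-h)),(q,S(400,402),(.165,h,-h)),(q,S(487,207),(.075,-h,h)),(q,S(530,228),(.075,h,h)),(q,S(594,115),(0,0,0.005))]
def fr(x):
    yw,pt=x[3:5]; u=np.array([np.cos(pt)*np.cos(yw),np.cos(pt)*np.sin(yw),np.sin(pt)]); l=np.array([-np.sin(yw),np.cos(yw),0]); return u,l,np.cross(u,l)
def f(x,full=False):
    u,l,w=fr(x); r=[]
    for c,uv,(a,b,d) in obs: r.append(proj(c,x[:3]+a*u+b*l+d*w)[0]-uv)
    return np.array(r).ravel()
s=least_squares(f,[.5435,-.046,.056,.03,.42],loss='soft_l1'); x=s.x
u,l,w=fr(x); print(x,np.degrees(x[3:]),np.round(s.fun.reshape(-1,2),1).tolist())
print('foot',x[:3],'grip',x[:3]+.135*u,'end',x[:3]+.165*u)
print(bot.get_state()['t'])
E
python3 fit.py
python3 -c "
from cell import bot; print([a for a in dir(bot) if a[0]!='_'])"
```

```text
[ 0.54759808 -0.0449729   0.05543119  0.03770305  0.4540803 ] [ 2.16022536 26.01688461] [[-0.3, 0.4], [0.4, 0.3], [-1.0, 0.2], [0.0, 0.0], [-0.2, -0.6], [-0.8, -0.4], [0.4, -0.5], [-1.6, 1.0], [1.0, 1.6], [-0.7, -0.7], [0.4, -1.7], [-0.2, 0.6]]
foot [ 0.54759808 -0.0449729   0.05543119] grip [ 0.66883161 -0.04039985  0.11464705] end [ 0.6957724  -0.03938362  0.12780613]
1.8
['Unreachable', 'get_state', 'job_done']
```

```bash
cat > plan.py <<'E'
from h import *
from scipy.spatial.transform import Rotation as Ro, Slerp
import json
def Rzyaw_down(ang_y, tilt=0, head=None):
    """tool y horizontal at ang_y deg; z down tilted"""
    y=np.array([np.cos(np.radians(ang_y)),np.sin(np.radians(ang_y)),0]); z=np.array([0,0,-1.]); x=np.cross(y,z)
    return np.c_[x,y,z]
def rows(p0,R0,p1,R1,n,ease=False):
    sl=Slerp([0,1],Ro.from_matrix([R0,R1])); p=np.array(p0,float);R=np.array(R0); out=[]
    for i in range(1,n+1):
        s=i/n
        if ease: s=(1-np.cos(np.pi*s))/2
        pt=p0+(p1-p0)*s; Rt=sl(s).as_matrix()
        sh=np.round(R.T@(pt-p)*100,2); w=np.round(Ro.from_matrix(R.T@Rt).as_rotvec(),3)
        out.append([sh.tolist(),w.tolist()]); p=p+R@sh/100; R=R@Ro.from_rotvec(w).as_matrix()
    for i in range(0,n,8): print(json.dumps(out[i:i+8]).replace(' ','').replace('-0.0,','0,').replace('0.0','0.0'))
    return p,R
def st():
    s=bot.get_state(); return np.array(s['eef_pos']),np.array(s['orientation']),s
E
python3 - <<'E'
from plan import *
p,R,s=st()
# nominal clean start
R1=Rzyaw_down(-87.8)
# go turn about +tool z 153deg: via mid waypoint
Rm=Rzyaw_down(65.3-76.5)
p1=np.array([.669,-.040,.235]); pm=(p+p1)/2
a,b=rows(p,R,pm,Rm,11)
rows(a,b,p1,R1,11)
for x,y in ((363,110),):
  c=optics.read_camera('top'); print(atz(c,(363,95),.1),atz(c,(363,130),0))
E
```

```text
[[[-2.84,-1.74,-0.01],[0.0,0,0.121]],[[-3.03,-1.38,-0.0],[0.0,0,0.122]],[[-3.18,-1.01,-0.01],[0.0,0,0.121]],[[-3.27,-0.61,-0.01],[0.0,0,0.122]],[[-3.32,-0.21,-0.0],[0.0,0,0.121]],[[-3.33,0.19,-0.01],[0.0,0,0.122]],[[-3.27,0.59,-0.0],[0.0,0,0.121]],[[-3.19,0.99,-0.01],[0.0,0,0.122]]]
[[[-3.03,1.37,-0.01],[0.0,0,0.121]],[[-2.85,1.72,-0.0],[0.0,0,0.122]],[[-2.62,2.06,-0.01],[0.0,0,0.121]]]
[[[-2.35,2.36,-0.01],[0,0,0.122]],[[-2.05,2.62,-0.0],[0,0,0.121]],[[-1.72,2.86,-0.01],[0,0,0.122]],[[-1.35,3.04,-0.0],[0,0,0.121]],[[-0.98,3.18,-0.01],[0,0,0.122]],[[-0.59,3.28,-0.01],[0,0,0.121]],[[-0.18,3.33,-0.0],[0,0,0.122]],[[0.22,3.32,-0.01],[0,0,0.122]]]
[[[0.63,3.27,-0.01],[0,0,0.121]],[[1.01,3.17,-0.0],[0,0,0.122]],[[1.39,3.03,-0.01],[0,0,0.121]]]
[ 0.79739777 -0.12018043  0.1       ] [ 0.76025969 -0.12836647  0.        ]
```

Call:
{"method": "step_arm", "body": {"series": [[[-2.84,-1.74,0],[0,0,0.121]],[[-3.03,-1.38,0],[0,0,0.122]],[[-3.18,-1.01,0],[0,0,0.121]],[[-3.27,-0.61,0],[0,0,0.122]],[[-3.32,-0.21,0],[0,0,0.121]],[[-3.33,0.19,0],[0,0,0.122]],[[-3.27,0.59,0],[0,0,0.121]],[[-3.19,0.99,0],[0,0,0.122]]], "jaw": 1}}

```text
t: 2.65
eef_pos: [0.4096, 0.3458, 0.2338]
orientation: [[-0.163, 0.987, 0.0], [0.987, 0.163, 0.0], [0.0, 0.0, -1.0]]
force: [0.4, -0.8, 0.8]
grip_width: 0.0952
```

Call:
{"method": "step_arm", "body": {"series": [[[-3.03,1.37,0],[0,0,0.121]],[[-2.85,1.72,0],[0,0,0.122]],[[-2.62,2.06,0],[0,0,0.121]],[[-2.35,2.36,0],[0,0,0.122]],[[-2.05,2.62,0],[0,0,0.121]],[[-1.72,2.86,0],[0,0,0.122]],[[-1.35,3.04,0],[0,0,0.121]],[[-0.98,3.18,0],[0,0,0.122]]]}}

```text
t: 3.45
eef_pos: [0.5583, 0.1247, 0.2338]
orientation: [[0.723, 0.691, 0.0], [0.691, -0.723, 0.0], [0.0, 0.0, -1.0]]
force: [0.8, 0.2, -0.1]
grip_width: 0.0953
```

Call:
{"method": "step_arm", "body": {"series": [[[-0.59,3.28,0],[0,0,0.121]],[[-0.18,3.33,0],[0,0,0.122]],[[0.22,3.32,0],[0,0,0.122]],[[0.63,3.27,0],[0,0,0.121]],[[1.01,3.17,0],[0,0,0.122]],[[1.39,3.03,0],[0,0,0.121]]]}}

```text
t: 4.05
eef_pos: [0.6696, -0.0413, 0.2336]
orientation: [[0.999, 0.034, 0.0], [0.034, -0.999, 0.0], [0.0, -0.0, -1.0]]
force: [0.4, 0.7, 0.0]
grip_width: 0.0951
```

```bash
python3 - <<'E'
from plan import *
p,R,s=st(); print(s['t'],p,np.round(R,3),np.round(s['q'],2),s['force'])
from scipy.optimize import least_squares
# check rotation model
def RR(q):
    q=np.radians(q); return (Ro.from_euler('z',q[0])*Ro.from_euler('y',q[1]+q[2])*Ro.from_euler('z',q[3])*Ro.from_euler('y',q[4])*Ro.from_euler('z',q[5]+np.pi/2)).as_matrix()
print(np.round(RR(s['q'])-R,3))
# TX guess
for q,pp in ((s['q'],p),([59.324,28.126,89.318,0,62.55,-6.05],[.26,.568,.233])):
    q=np.radians(q); print(np.hypot(*pp[:2]),.05+.425*np.sin(q[1])+.425*np.sin(q[1]+q[2]), pp[2],.425*np.cos(q[1])+.425*np.cos(q[1]+q[2]))
E
```

```text
4.05 [ 0.66960488 -0.04127797  0.23362913] [[ 0.999  0.034  0.   ]
 [ 0.034 -0.999  0.   ]
 [ 0.    -0.    -1.   ]] [-9.170e+00  3.196e+01  8.229e+01  1.000e-02  6.575e+01  7.890e+01] [0.40254372 0.74404728 0.04497685]
[[ 0. -0. -0.]
 [-0.  0. -0.]
 [-0.  0.  0.]]
0.6708759655227486 0.6624548089184201 0.2336291282880129 0.1860652387954364
0.6246791176276024 0.6275213839129374 0.233 0.1789384276623722
```

Call:
{"method": "step_arm", "body": {"series": [[[0,0,0],[0,-0.131,0]],[[0,0,0],[0,-0.131,0]],[[0,0,0],[0,0,0]]]}}

```text
t: 4.35
eef_pos: [0.6699, -0.0402, 0.2318]
orientation: [[0.964, 0.039, -0.263], [0.037, -0.999, -0.01], [-0.263, -0.0, -0.965]]
force: [-0.3, 0.5, -0.4]
grip_width: 0.0951
```

```bash
cat > kin.py <<'E'
from plan import *
from scipy.optimize import least_squares
def RR(q):
    q=np.radians(q); return (Ro.from_euler('z',q[0])*Ro.from_euler('y',q[1]+q[2])*Ro.from_euler('z',q[3])*Ro.from_euler('y',q[4])*Ro.from_euler('z',q[5]+np.pi/2)).as_matrix()
def fk(q,k):
    a,L2,L3,d1,L6,off,a3=k; qr=np.radians(q); t=qr[1]+qr[2]
    P=np.array([a+L2*np.sin(qr[1])+L3*np.sin(t)+a3*np.cos(t),off,d1+L2*np.cos(qr[1])+L3*np.cos(t)-a3*np.sin(t)])
    R=RR(q); return Ro.from_euler('z',qr[0]).as_matrix()@P+R[:,2]*L6,R
E
python3 - <<'E'
from kin import *
p,R,s=st(); print(s['t'],p,np.round(R,3),np.round(s['q'],3))
D=[([59.324,28.126,89.318,0,62.55,-6.05],np.array([.26,.568,.2338])),([-9.17,31.96,82.29,.01,65.75,78.9],np.array([.6696,-.0413,.2336])),(s['q'],p)]
f=lambda k:np.concatenate([(fk(q,k)[0]-x)*1000 for q,x in D]+[np.array([k[0]*30,(k[6])*100,(k[1]-.45)*3,(k[2]-.45)*3])])
r=least_squares(f,[.0,.45,.45,.4,.3,.066,0]); print(np.round(r.x,3),np.round(r.fun,2))
E
```

```text
4.35 [ 0.66987299 -0.04022545  0.23179833] [[ 0.964  0.039 -0.263]
 [ 0.037 -0.999 -0.01 ]
 [-0.263 -0.    -0.965]] [-8.064 38.245 71.866 -2.675 84.917 80.31 ]
[-0.032  0.613  0.413  0.137  0.251  0.066  0.003] [ 0.4   0.27 -0.03 -0.33  0.11  0.27 -0.04  0.16 -0.23 -0.97  0.32  0.49
 -0.11]
```

```bash
cat >> kin.py <<'E'
K=np.array([-0.032,0.613,0.413,0.137,0.251,0.066,0.003])
LO=np.array([-177.58,-47.91,2.72,-65.01,3.68,-153.87]);HI=np.array([177.58,125.51,160,245.01,167.84,153.87])
def ik(p,R,q0,k=K):
    f=lambda q:np.r_[(lambda a:np.r_[(a[0]-p)*10,Ro.from_matrix(R.T@a[1]).as_rotvec()*3])(fk(q,k))]
    r=least_squares(f,np.clip(q0,LO+.5,HI-.5),bounds=(LO,HI),x_scale=30.); return r.x,np.linalg.norm(r.fun)
E
python3 - <<'E'
from kin import *
cup=np.array([.601,.3145])
for dep in (30,41,50):
  for h in range(0,181,20):   # world heading deg
    hh=np.radians(h);dd=np.radians(dep)
    z=np.array([np.cos(dd)*np.cos(hh),np.cos(dd)*np.sin(hh),-np.sin(dd)]); y=np.array([np.sin(hh),-np.cos(hh),0]); R=np.c_[np.cross(y,z),y,z]
    best=None
    for q4 in (-40,0,60,120,180):
      for q6 in (-90,0,90):
        q,e=ik(np.r_[cup,.141],R,[20,35,110,q4,40,q6])
        if best is None or e<best[1]: best=(q,e)
    q2,e2=ik(np.r_[cup,.25],R,best[0])
    print(dep,h,np.round(best[0],0),round(best[1],3),np.round(q2,0),round(e2,3))
E
```

```text
30 0 [  32.   35.  120.  225.   40. -111.] 0.0 [  32.   25.  115.  242.   31. -131.] 0.0
30 20 [ 23.  33. 124. 184.  38. -92.] 0.0 [ 23.  23. 119. 187.  22. -95.] 0.0
30 40 [ 14.  33. 124. 144.  40. -75.] 0.0 [ 14.  23. 118. 128.  29. -55.] 0.0
30 60 [  7.  35. 118. 109.  47. -61.] 0.0 [  7.  26. 113.  95.  44. -41.] 0.0
30 80 [  3.  38. 109.  83.  58. -52.] 0.0 [  3.  30. 104.  76.  60. -37.] 0.0
30 100 [  3.  43.  98.  65.  71. -48.] 0.0 [  3.  35.  93.  62.  77. -37.] 0.0
30 120 [  5.  47.  86.  52.  86. -49.] 0.0 [  5.  41.  81.  52.  92. -40.] 0.0
30 140 [  8.  52.  74.  41. 100. -52.] 0.0 [  8.  47.  69.  43. 108. -45.] 0.0
30 160 [ 12.  57.  63.  30. 113. -60.] 0.0 [ 12.  52.  58.  33. 122. -54.] 0.0
30 180 [ 17.  60.  54.  17. 123. -72.] 0.0 [ 17.  56.  49.  20. 133. -68.] 0.0
41 0 [  30.   32.  115.  242.   25. -129.] 0.0 [  28.   24.  114.  245.   21. -136.] 0.33
41 20 [ 23.  31. 119. 187.  19. -94.] 0.0 [  23.   22.  113.  211.    4. -119.] 0.0
41 40 [ 15.  31. 119. 129.  24. -58.] 0.0 [ 15.  22. 112.  92.  18. -19.] 0.0
41 60 [  9.  33. 114.  94.  36. -43.] 0.0 [  9.  24.
[... 612 characters left out ...]
114.  204.    4. -112.] 0.0 [  23.   22.  113.  245.    4. -153.] 0.372
50 40 [ 17.  30. 114.  95.  15. -23.] 0.0 [ 17.  22. 107.  49.  20.  24.] 0.0
50 60 [ 12.  32. 110.  74.  30. -22.] 0.0 [ 12.  24. 103.  54.  36.   1.] 0.0
50 80 [  9.  35. 103.  59.  45. -26.] 0.0 [  9.  28.  97.  50.  53. -12.] 0.0
50 100 [  8.  38.  95.  48.  59. -32.] 0.0 [  8.  32.  89.  44.  68. -22.] 0.0
50 120 [  9.  42.  86.  39.  73. -40.] 0.0 [  9.  36.  80.  37.  82. -33.] 0.0
50 140 [ 11.  46.  77.  30.  85. -49.] 0.0 [ 11.  41.  71.  30.  95. -44.] 0.0
50 160 [ 14.  49.  70.  21.  95. -60.] 0.0 [ 14.  45.  63.  22. 106. -56.] 0.0
50 180 [ 18.  52.  64.  12. 103. -74.] 0.0 [ 18.  48.  57.  12. 114. -71.] 0.0
```

Call:
{"method": "step_arm", "body": {"series": [[[1.5,0,2.4],[0,0,0]],[[1.5,0,2.4],[0,0,0]],[[0,0,2.2],[0,0,0]],[[0,0,2.2],[0,0,0]],[[0,0,1.5],[0,0,0]],[[0,0,0.7],[0,0,0]],[[0,0,0],[0,0,0]]]}}

```text
t: 5.05
eef_pos: [0.668, -0.0399, 0.1155]
orientation: [[0.965, 0.039, -0.258], [0.038, -0.999, -0.01], [-0.258, -0.0, -0.966]]
force: [-0.1, 0.3, 0.6]
grip_width: 0.0952
```

```bash
python3 - <<'E'
from plan import *
p=optics.read_camera('top'); a=crop(p['pixels'],[],270,100,110,110,4,'pics/x.png')
q=optics.read_camera('scene'); b=crop(q['pixels'],[],225,200,90,110,4,'pics/x.png')
cv2.imwrite('pics/g1.png',np.hstack([a,b])); print(st()[0])
E
```

```text
[ 0.66887416 -0.04000648  0.11670356]
```

View pics/g1.png

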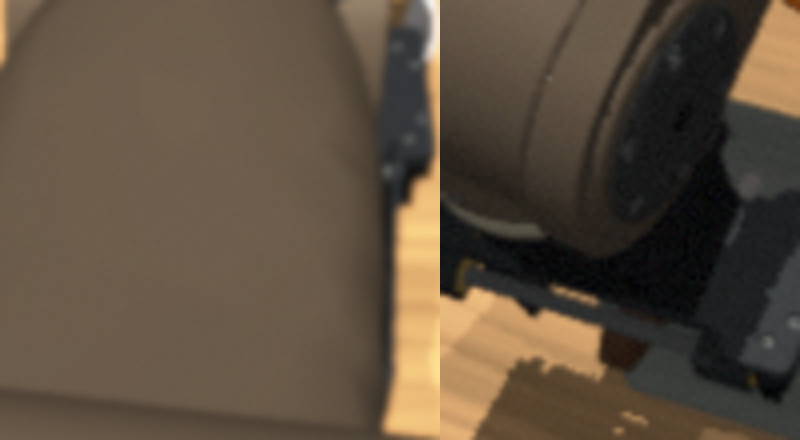

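Call:
{"method": "step_arm", "body": {"series": [[[0,0,0.2],[0,0,0]],[[0,0,0],[0,0,0]],[[0,0,0],[0,0,0]],[[0,0,0],[0,0,0]],[[0,0,0],[0,0,0]],[[0,0,0],[0,0,0]]], "jaw": -1, "force": 35}}

```text
t: 5.75
eef_pos: [0.668, -0.0401, 0.1138]
orientation: [[0.965, 0.039, -0.259], [0.037, -0.999, -0.01], [-0.259, -0.0, -0.966]]
force: [-0.2, -0.3, -1.0]
grip_width: 0.0523
```

Call:
{"method": "step_arm", "body": {"series": [[[0,0,0],[0,0,0]],[[0,0,0],[0,0,0]],[[0,0,0],[0,0,0]],[[0,0,0],[0,0,0]],[[0,0,0],[0,0,0]],[[0,0,0],[0,0,0]],[[0,0,0],[0,0,0]]]}}

```text
t: 6.45
eef_pos: [0.6679, -0.04, 0.1138]
orientation: [[0.965, 0.039, -0.259], [0.038, -0.999, -0.01], [-0.259, -0.0, -0.966]]
force: [0.2, -0.1, -0.6]
grip_width: 0.0159
```

```bash
cat > p2.py <<'E'
from kin import *
p,R,s=st(); print(s['t'],p,np.round(s['q'],1))
u=np.array([np.cos(np.radians(25.8))*np.cos(np.radians(2.2)),np.cos(np.radians(25.8))*np.sin(np.radians(2.2)),np.sin(np.radians(25.8))])
ut=R.T@u; print('u tool',ut); ut[1]=0; ut/=np.linalg.norm(ut); np.save('ut.npy',ut)
dep=np.arcsin(-ut[2]); hh=np.radians(95)
z=np.array([np.cos(dep)*np.cos(hh),np.cos(dep)*np.sin(hh),-np.sin(dep)]); y=np.array([np.sin(hh),-np.cos(hh),0]); R1=np.c_[np.cross(y,z),y,z]
print(np.degrees(dep),R1@ut)
p0=np.array([.668,-.04,.285]); p1=np.array([.601,.3145,.27])
sl=Slerp([0,1],Ro.from_matrix([R,R1])); q=s['q']; q,e=ik(p0,R,q); print(np.round(q,0),e)
for t in np.linspace(0,1,11):
    pt=p0+(p1-p0)*t; Rt=sl(t).as_matrix(); q,e=ik(pt,Rt,q); ft=pt-.135*(Rt@ut); print(np.round(q,0),round(e,4),np.round(ft,3))
print('up'); a,b=rows(p,R,p0,R,6)
print('move'); rows(p0,R,p1,R1,16)
E
python3 p2.py
```

```text
6.45 [ 0.66788558 -0.04004513  0.11378238] [-8.1 44.2 78.6 -2.8 72.  80.9]
u tool [ 7.56817196e-01  3.35983801e-04 -6.53626513e-01]
40.8155895911416 [ 1.08495173e-17 -4.20463089e-17  1.00000000e+00]
[-8. 36. 68. -3. 91. 80.] 4.129384418365743e-14
[-8. 36. 68. -3. 91. 80.] 0.0 [ 0.547 -0.045  0.226]
[-7. 34. 72.  2. 85. 72.] 0.0 [ 0.547 -0.02   0.214]
[-5. 31. 77.  6. 79. 63.] 0.0 [0.549 0.006 0.202]
[-4. 30. 80. 12. 74. 53.] 0.0 [0.553 0.035 0.189]
[-3. 28. 84. 18. 71. 43.] 0.0 [0.559 0.067 0.178]
[-2. 28. 86. 24. 68. 32.] 0.0 [0.566 0.102 0.167]
[-1. 27. 89. 31. 66. 20.] 0.0 [0.574 0.139 0.157]
[ 0. 27. 91. 37. 65.  8.] 0.0 [0.582 0.179 0.149]
[ 2. 28. 92. 44. 65. -4.] 0.0 [0.589 0.222 0.142]
[  4.  29.  92.  49.  66. -15.] 0.0 [0.596 0.267 0.138]
[  5.  31.  92.  54.  69. -26.] 0.0 [0.601 0.314 0.135]
up
[[[-0.74,0,-2.76],[0.0,0,0.0]],[[-0.73,0,-2.75],[0.0,0,0.0]],[[-0.74,0,-2.76],[0.0,0,0.0]],[[-0.74,0,-2.76],[0.0,0,0.0]],[[-0.74,0,-2.75],[0.0,0,0.0]],[[-0.73,-0.01,-2.76],[0.0,0,0.0]]]
move
[[[-0.3,-2.23,0.18],[0.031,0.053,-0.101]],[[-0.08,-2.24,0.23],[0.031,0.054,-0.101]],[[0.13,-2.23,0.31],[0.031,0.053,-0.101]],[[0.34,-2.2,0.39],[0.031,0.054,-0.101]],[[0.53,-2.14,0.48],[0.031,0.053,-0.101]],[[0.72,-2.06,0.58],[0.031,0.054,-0.101]],[[0.88,-1.96,0.68],[0.031,0.053,-0.101]],[[1.04,-1.84,0.79],[0.031,0.054,-0.1]]]
[[[1.17,-1.71,0.91],[0.031,0.053,-0.101]],[[1.28,-1.55,1.02],[0.031,0.053,-0.101]],[[1.38,-1.38,1.14],[0.031,0.054,-0.101]],[[1.44,-1.2,1.26],[0.031,0.053,-0.101]],[[1.48,-1.02,1.36],[0.031,0.054,-0.101]],[[1.5,-0.82,1.48],[0.031,0.053,-0.101]],[[1.48,-0.62,1.58],[0.031,0.054,-0.101]],[[1.46,-0.42,1.67],[0.031,0.053,-0.101]]]
```

Call:
{"method": "step_arm", "body": {"series": [[[-0.13,0,-0.48],[0,0,0]],[[-0.26,0,-0.97],[0,0,0]],[[-0.52,0,-1.93],[0,0,0]],[[-0.74,0,-2.76],[0,0,0]],[[-0.78,0,-2.9],[0,0,0]],[[-0.78,0,-2.9],[0,0,0]],[[-0.72,0,-2.7],[0,0,0]],[[-0.49,0,-1.9],[0,0,0]]]}}

```text
t: 7.25
eef_pos: [0.6682, -0.0401, 0.2883]
orientation: [[0.966, 0.039, -0.256], [0.037, -0.999, -0.01], [-0.256, 0.0, -0.967]]
force: [-0.2, -0.4, -1.4]
grip_width: 0.016
```

Call:
{"method": "step_arm", "body": {"series": [[[-0.3,-2.23,0.18],[0.031,0.053,-0.101]],[[-0.08,-2.24,0.23],[0.031,0.054,-0.101]],[[0.13,-2.23,0.31],[0.031,0.053,-0.101]],[[0.34,-2.2,0.39],[0.031,0.054,-0.101]],[[0.53,-2.14,0.48],[0.031,0.053,-0.101]],[[0.72,-2.06,0.58],[0.031,0.054,-0.101]],[[0.88,-1.96,0.68],[0.031,0.053,-0.101]],[[1.04,-1.84,0.79],[0.031,0.054,-0.1]]]}}

```text
t: 8.05
eef_pos: [0.6343, 0.1381, 0.2788]
orientation: [[0.682, 0.731, 0.022], [0.672, -0.638, 0.376], [0.289, -0.242, -0.926]]
force: [0.3, -0.0, -0.9]
grip_width: 0.0159
```

Call:
{"method": "step_arm", "body": {"series": [[[1.17,-1.71,0.91],[0.031,0.053,-0.101]],[[1.28,-1.55,1.02],[0.031,0.053,-0.101]],[[1.38,-1.38,1.14],[0.031,0.054,-0.101]],[[1.44,-1.2,1.26],[0.031,0.053,-0.101]],[[1.48,-1.02,1.36],[0.031,0.054,-0.101]],[[1.5,-0.82,1.48],[0.031,0.053,-0.101]],[[1.48,-0.62,1.58],[0.031,0.054,-0.101]],[[1.46,-0.42,1.67],[0.031,0.053,-0.101]]]}}

```text
t: 8.85
eef_pos: [0.6008, 0.3152, 0.2711]
orientation: [[-0.063, 0.996, -0.066], [0.649, 0.091, 0.755], [0.758, 0.004, -0.652]]
force: [-0.8, 0.3, -0.4]
grip_width: 0.0159
```

```bash
cat > c.py <<'E'
from kin import *
import sys
ut=np.load('ut.npy'); P,R,s=st(); print(s['t'],P,np.round(s['q'],1),s['grip_width'],'u',R@ut,'foot',P-.135*(R@ut))
ft=P-.135*(R@ut); en=P+.03*(R@ut)
p=optics.read_camera('top'); a=crop(p['pixels'],[(proj(p,[ft,en]),(0,255,0),False)],110,130,100,110,4,'pics/x.png')
q=optics.read_camera('scene'); b=crop(q['pixels'],[(proj(q,[ft,en]),(0,255,0),False)],430,240,95,110,4,'pics/x.png')
for c in (p,q):
  for l in ('punch_grip','punch_foot','cup_mouth'):
    print(l,[(np.round(d['xyz'],3).tolist(),round(d['confidence'],2)) for d in finder.spot_point(c,l)[:4]])
cv2.imwrite(sys.argv[1],np.hstack([a,b]))
cv2.imwrite(sys.argv[1].replace('.png','f.png'),q['pixels'])
E
python3 c.py pics/c1.png
```

```text
8.85 [0.60081611 0.31524242 0.27112047] [  5.4  31.5  91.8  54.4  68.8 -26.6] 0.015935227960240102 u [-0.00416512 -0.00272272  0.99998762] foot [0.6013784  0.31560999 0.13612214]
punch_grip [([0.383, -0.083, 0.008], 0.67), ([0.601, 0.317, 0.261], 0.46)]
punch_foot [([0.429, 0.042, 0.008], 0.76)]
cup_mouth []
punch_grip [([0.598, 0.319, 0.269], 0.77), ([0.523, 0.164, 0.007], 0.57), ([0.384, -0.082, 0.009], 0.56), ([0.792, 0.016, 0.0], 0.47)]
punch_foot [([0.429, 0.04, 0.005], 0.65), ([0.663, 0.168, 0.013], 0.65), ([0.601, 0.313, 0.137], 0.6)]
cup_mouth [([0.424, -0.201, -0.001], 0.57), ([0.6, 0.312, 0.092], 0.56)]
```

View pics/c1.png

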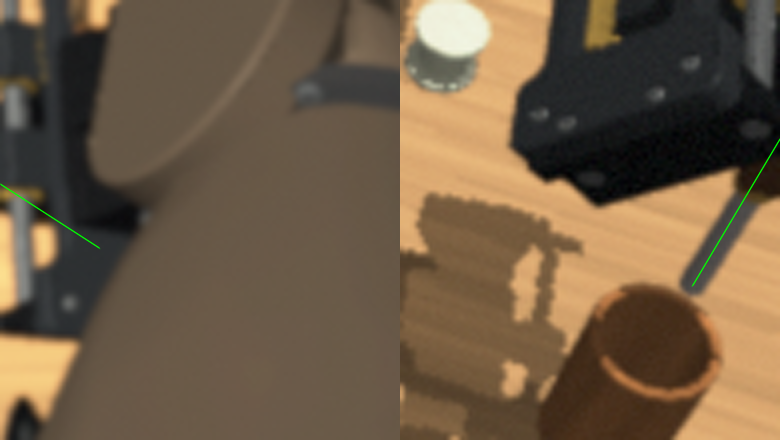

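View pics/c1f.png

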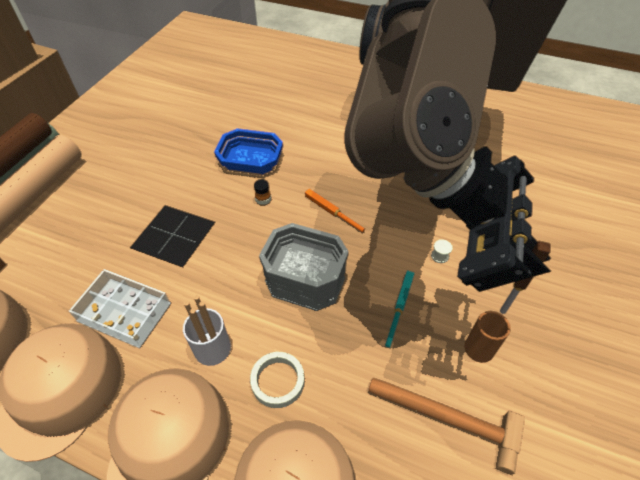

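```bash
python3 - <<'E'
from h import *
q=optics.read_camera('scene'); 
th=np.linspace(0,6.28,40); L=[]
for r,col in ((.0265,(0,255,0)),(.022,(0,255,255))): L.append((proj(q,np.c_[.6008+r*np.cos(th),.3145+r*np.sin(th),np.full(40,.09)]),col,True))
crop(q['pixels'],L,450,300,75,70,8,'pics/cup.png')
E
```

```text
(no output)
```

View pics/cup.png

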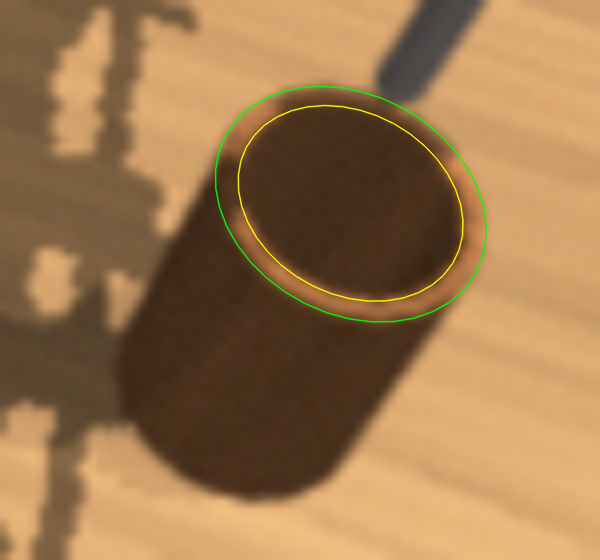

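Call:
{"method": "step_arm", "body": {"series": [[[-1.9,0,1.63],[0,0,0]],[[-1.9,0,1.63],[0,0,0]],[[-1.9,0,1.63],[0,0,0]],[[-1.52,0,1.3],[0,0,0]],[[-1.14,0,0.98],[0,0,0]],[[-0.76,0,0.65],[0,0,0]],[[-0.3,0,0.26],[0,0,0]],[[0,0,0],[0,0,0]]]}}

```text
t: 10.1
eef_pos: [0.6013, 0.314, 0.146]
orientation: [[-0.057, 0.996, -0.066], [0.651, 0.087, 0.754], [0.757, 0.0, -0.654]]
force: [-0.2, -0.0, 0.5]
grip_width: 0.0162
```

Call:
{"method": "step_arm", "body": {"series": [[[-0.15,0,0.13],[0,0,0]],[[-0.08,0,0.07],[0,0,0]],[[0,0,0],[0,0,0]]]}}

```text
t: 10.4
eef_pos: [0.6012, 0.314, 0.1432]
orientation: [[-0.058, 0.996, -0.065], [0.651, 0.087, 0.754], [0.757, 0.001, -0.654]]
force: [0.3, -0.2, -0.7]
grip_width: 0.0158
```

Now I lower in 0.5–1 mm steps until contact.

Call:
{"method": "step_arm", "body": {"series": [[[-0.08,0,0.07],[0,0,0]],[[0,0,0],[0,0,0]]]}}

```text
t: 10.6
eef_pos: [0.6011, 0.3141, 0.1418]
orientation: [[-0.057, 0.996, -0.066], [0.651, 0.087, 0.754], [0.757, 0.0, -0.654]]
force: [-0.0, 0.2, -1.0]
grip_width: 0.0158
```

Call:
{"method": "step_arm", "body": {"series": [[[-0.08,0,0.07],[0,0,0]],[[0,0,0],[0,0,0]]]}}

```text
t: 10.8
eef_pos: [0.6013, 0.3142, 0.1416]
orientation: [[-0.058, 0.996, -0.065], [0.65, 0.087, 0.755], [0.757, 0.001, -0.653]]
force: [-1.8, -0.7, 6.0]
grip_width: 0.0158
```

Call:
{"method": "step_arm", "body": {"series": [[[-0.08,0,0.07],[0,0,0]],[[0,0,0],[0,0,0]]]}}

```text
t: 11.0
eef_pos: [0.6014, 0.3143, 0.1415]
orientation: [[-0.058, 0.996, -0.065], [0.649, 0.087, 0.755], [0.758, 0.002, -0.652]]
force: [-2.1, -2.3, 12.0]
grip_width: 0.0158
```

Call:
{"method": "step_arm", "body": {"series": [[[0.13,0,-0.11],[0,0,0]],[[0,0,0],[0,0,0]]]}}

```text
t: 11.2
eef_pos: [0.6012, 0.314, 0.1416]
orientation: [[-0.058, 0.996, -0.065], [0.651, 0.087, 0.754], [0.757, 0.001, -0.654]]
force: [-0.1, -0.4, 2.1]
grip_width: 0.0158
```

Call:
{"method": "step_arm", "body": {"series": [[[0,0,0],[0,0,0]],[[0,0,0],[0,0,0]],[[0,0,0],[0,0,0]],[[0,0,0],[0,0,0]]], "jaw": -0.1}}

```text
t: 11.6
eef_pos: [0.6011, 0.3141, 0.1412]
orientation: [[-0.057, 0.996, -0.066], [0.651, 0.087, 0.754], [0.757, 0.0, -0.654]]
force: [0.2, -0.4, 0.7]
grip_width: 0.0402
```

```bash
python3 c.py pics/c2.png
```

```text
11.6 [0.60107845 0.31405506 0.1411978 ] [  5.3  40.8  97.2  60.1  60.8 -39.9] 0.04024641854564629 u [-8.17519125e-05  2.96739405e-04  9.99999953e-01] foot [0.60108949 0.314015   0.00619781]
punch_grip [([0.384, -0.083, 0.008], 0.72), ([0.598, 0.311, 0.136], 0.69)]
punch_foot [([0.43, 0.046, 0.008], 0.58), ([0.633, -0.084, 0.081], 0.57)]
cup_mouth [([0.603, 0.318, 0.091], 0.57)]
punch_grip [([0.383, -0.085, 0.011], 0.72), ([0.602, 0.312, 0.139], 0.57)]
punch_foot [([0.665, 0.167, 0.013], 0.61)]
cup_mouth [([0.601, 0.311, 0.093], 0.59)]
```

View pics/c2.png

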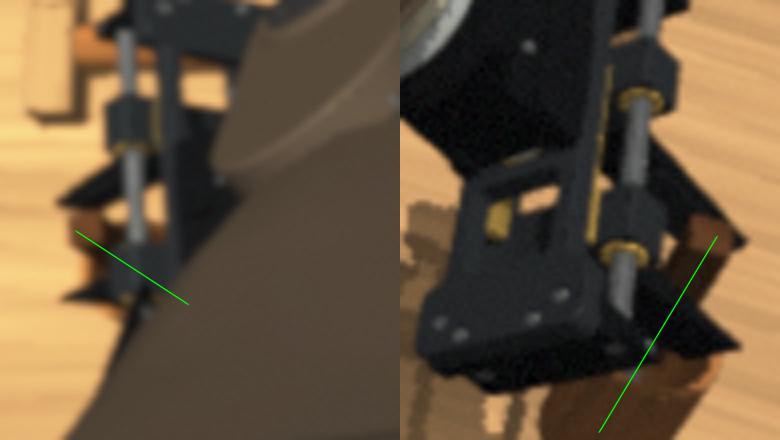

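Call:
{"method": "step_arm", "body": {"series": [[[0,0,-0.5],[0,0,0]],[[0,0,-1.0],[0,0,0]],[[0,0,-2.0],[0,0,0]],[[0,0,-3.0],[0,0,0]],[[0,0,-3.0],[0,0,0]],[[0,0,-2.5],[0,0,0]]]}}

```text
t: 12.6
eef_pos: [0.6094, 0.2213, 0.222]
orientation: [[-0.058, 0.996, -0.064], [0.652, 0.086, 0.754], [0.756, 0.002, -0.654]]
force: [0.9, 0.3, 0.8]
grip_width: 0.0431
```

```bash
python3 c.py pics/c3.png; python3 - <<'E'
from kin import *
P,R,s=st(); R1=Rzyaw_down(45); p1=np.array([.64,.046,.23])
sl=Slerp([0,1],Ro.from_matrix([R,R1])); q=s['q']
for t in np.linspace(0,1,6):
    q,e=ik(P+(p1-P)*t,sl(t).as_matrix(),q); print(np.round(q,0),round(e,4),np.round(P+(p1-P)*t,3))
rows(P,R,p1,R1,12)
E
```

```text
12.6 [0.60935705 0.22125762 0.22198844] [ -3.2  34.4  94.8  52.5  70.6 -35.8] 0.04313315162304544 u [-1.74700280e-03  7.43245552e-04  9.99998198e-01] foot [0.6095929  0.22115728 0.08698868]
punch_grip [([0.599, 0.314, 0.135], 0.63), ([0.381, -0.08, 0.012], 0.62)]
punch_foot []
cup_mouth [([0.603, 0.317, 0.089], 0.85)]
punch_grip [([0.598, 0.314, 0.141], 0.82), ([0.383, -0.086, 0.008], 0.81), ([0.524, 0.16, 0.01], 0.74)]
punch_foot [([0.43, 0.043, 0.007], 0.83), ([0.666, 0.166, 0.014], 0.73)]
cup_mouth [([0.601, 0.311, 0.09], 0.88), ([0.622, 0.033, 0.078], 0.33)]
[ -3.  33.  96.  53.  70. -36.] 0.0 [0.609 0.224 0.219]
[ -3.  33.  92.  41.  71. -36.] 0.0 [0.615 0.189 0.221]
[ -3.  32.  89.  30.  71. -38.] 0.0 [0.621 0.153 0.224]
[ -3.  32.  87.  20.  70. -41.] 0.0 [0.627 0.117 0.226]
[ -2.  31.  86.  10.  67. -44.] 0.0 [0.634 0.082 0.228]
[ -2.  30.  87.   0.  63. -47.] 0.0 [0.64  0.046 0.23 ]
[[[-0.91,0.13,-1.2],[0.025,-0.069,-0.054]],[[-1.0,0.05,-1.13],[0.025,-0.068,-0.055]],[[-1.08,-0.04,-1.06],[0.024,-0.069,-0.054]],[[-1.14,-0.12,-0.98],[0.025,-0.068,-0.055]],[[-1.19,-0.2,-0.9],[0.025,-0.069,-0.054]],[[-1.24,-0.3,-0.81],[0.025,-0.068,-0.055]],[[-1.28,-0.38,-0.72],[0.025,-0.069,-0.054]],[[-1.29,-0.47,-0.61],[0.025,-0.069,-0.055]]]
[[[-1.31,-0.55,-0.52],[0.024,-0.068,-0.054]],[[-1.31,-0.64,-0.41],[0.025,-0.069,-0.055]],[[-1.29,-0.72,-0.3],[0.025,-0.068,-0.054]],[[-1.27,-0.79,-0.2],[0.025,-0.069,-0.055]]]
```

View pics/c3f.png

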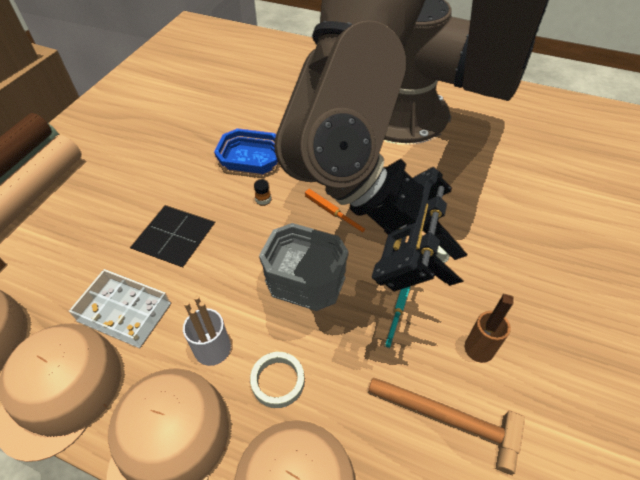

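The punch stands upright in the cup (scene (497,318)), and the tray at (305,265) looks unmoved. Next I check the tray outline for yaw.

```bash
python3 - <<'E'
from h import *
q=optics.read_camera('scene'); p=optics.read_camera('top'); o=[]
for c,(x0,y0,w,h) in ((q,(255,218,100,90)),(p,(272,160,96,90))):
    L=[(proj(c,octo(.06,.075,.0283,.584,-.026,0,.088)),(0,255,0),True),(proj(c,octo(.051,.066,.0226,.584,-.026,0,.088)),(0,255,255),True),
    (proj(c,octo(.06,.075,.0283,.584,-.026,0,.072)),(255,0,255),True)]
    L+= [(proj(c,np.array([[.629+dx,.034+dy,.088]])+np.array([[-.002,0,0],[.002,0,0]])),(0,0,255),False) for dx,dy in ((0,0),(0,-.12))]
    o.append(crop(c['pixels'],L,x0,y0,w,h,4,'pics/x.png'))
cv2.imwrite('pics/tray2.png',np.hstack(o))
E
```

```text
(no output)
```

View pics/tray2.png

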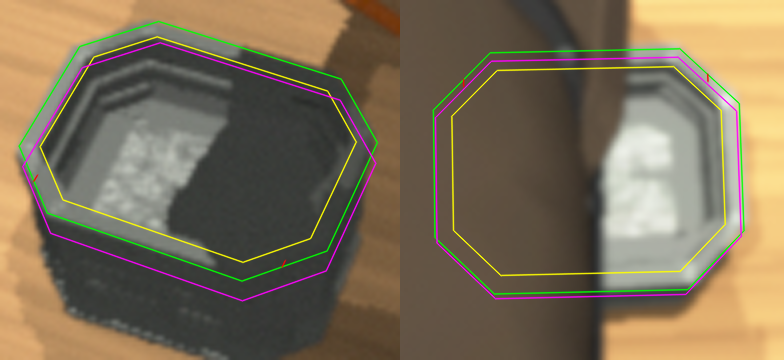

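```bash
python3 - <<'E'
from kin import *
P,R,s=st(); R1=Rzyaw_down(45); p1=np.array([.6267,.0317,.2])
rows(P,R,p1,R1,12)
E
```

```text
[[[-1.17,0.01,-1.11],[0.025,-0.069,-0.054]],[[-1.25,-0.09,-1.03],[0.025,-0.068,-0.055]],[[-1.31,-0.17,-0.94],[0.025,-0.069,-0.054]],[[-1.35,-0.28,-0.84],[0.024,-0.068,-0.055]],[[-1.4,-0.37,-0.75],[0.025,-0.069,-0.054]],[[-1.41,-0.46,-0.63],[0.025,-0.068,-0.055]],[[-1.43,-0.55,-0.52],[0.025,-0.069,-0.054]],[[-1.43,-0.64,-0.41],[0.025,-0.068,-0.055]]]
[[[-1.42,-0.73,-0.3],[0.025,-0.069,-0.054]],[[-1.38,-0.81,-0.18],[0.025,-0.069,-0.055]],[[-1.36,-0.89,-0.06],[0.024,-0.068,-0.054]],[[-1.3,-0.96,0.04],[0.025,-0.069,-0.054]]]
```

Call:
{"method": "step_arm", "body": {"series": [[[-1.17,0.01,-1.11],[0.025,-0.069,-0.054]],[[-1.25,-0.09,-1.03],[0.025,-0.068,-0.055]],[[-1.31,-0.17,-0.94],[0.025,-0.069,-0.054]],[[-1.35,-0.28,-0.84],[0.024,-0.068,-0.055]],[[-1.4,-0.37,-0.75],[0.025,-0.069,-0.054]],[[-1.41,-0.46,-0.63],[0.025,-0.068,-0.055]],[[-1.43,-0.55,-0.52],[0.025,-0.069,-0.054]],[[-1.43,-0.64,-0.41],[0.025,-0.068,-0.055]]]}}

```text
t: 13.9
eef_pos: [0.621, 0.0951, 0.2067]
orientation: [[-0.525, 0.846, -0.092], [0.805, 0.529, 0.269], [0.276, 0.068, -0.959]]
force: [-0.8, 0.6, 0.0]
grip_width: 0.0428
```

Call:
{"method": "step_arm", "body": {"series": [[[-1.42,-0.73,-0.3],[0.025,-0.069,-0.054]],[[-1.38,-0.81,-0.18],[0.025,-0.069,-0.055]],[[-1.36,-0.89,-0.06],[0.024,-0.068,-0.054]],[[-1.3,-0.96,0.04],[0.025,-0.069,-0.054]],[[0,0,0],[0,0,0]]]}}

```text
t: 14.4
eef_pos: [0.6265, 0.0312, 0.2003]
orientation: [[-0.707, 0.707, 0.001], [0.707, 0.707, -0.001], [-0.001, -0.0, -1.0]]
force: [0.5, 0.0, 0.2]
grip_width: 0.0429
```

```bash
cat > d.py <<'E'
from kin import *
import sys
P,R,s=st(); print(s['t'],P,np.round(R,3).tolist(),np.round(s['q'],1),s['grip_width'],s['force'])
dp=np.array([.6267,.0317,.093])-P; print('delta tool cm',R.T@dp*100,'yaw y',np.degrees(np.arctan2(R[1,1],R[0,1])))
p=optics.read_camera('top'); a=crop(p['pixels'],[],260,140,110,110,4,'pics/x.png')
q=optics.read_camera('scene'); b=crop(q['pixels'],[],250,205,90,110,4,'pics/x.png')
cv2.imwrite(sys.argv[1],np.hstack([a,b]))
E
python3 d.py pics/d1.png
```

```text
14.4 [0.6265398  0.03124396 0.20028154] [[-0.707, 0.707, 0.001], [0.707, 0.707, -0.001], [-0.001, -0.0, -1.0]] [ -3.2  30.2  91.2  -0.1  58.6 -48.1] 0.04291140802257428 [0.52559052 0.02478432 0.16237025]
delta tool cm [ 0.03615885  0.04391973 10.72811221] yaw y 45.00312799270687
```

View pics/d1.png

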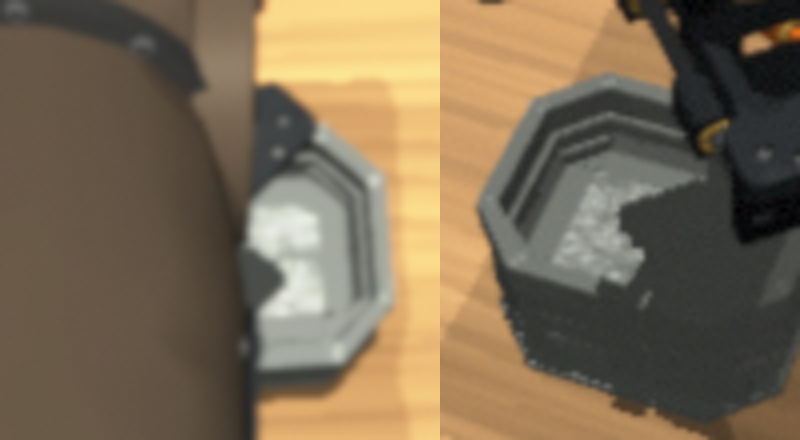

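Call:
{"method": "step_arm", "body": {"series": [[[0,0.04,2.0],[0,0,0]],[[0,0,3.0],[0,0,0]],[[0,0,2.5],[0,0,0]],[[0,0,1.7],[0,0,0]],[[0,0,0.8],[0,0,0]],[[0,0,0],[0,0,0]]], "jaw": -0.5, "force": 3}}

```text
t: 15.1
eef_pos: [0.6271, 0.0317, 0.0997]
orientation: [[-0.706, 0.709, -0.001], [0.709, 0.706, 0.001], [0.001, 0.0, -1.0]]
force: [-0.6, -0.9, 0.3]
grip_width: 0.0238
```

```bash
python3 d.py pics/d2.png
```

```text
15.1 [0.62708428 0.03166466 0.09969338] [[-0.706, 0.709, -0.001], [0.709, 0.706, 0.001], [0.001, 0.0, -1.0]] [ -3.2  37.1  96.    0.1  47.  -48.1] 0.0238486514725 [-0.55492936 -0.86523516  0.27862085]
delta tool cm [ 0.02888609 -0.02481325  0.66936677] yaw y 44.87264856199484
```

View pics/d2.png

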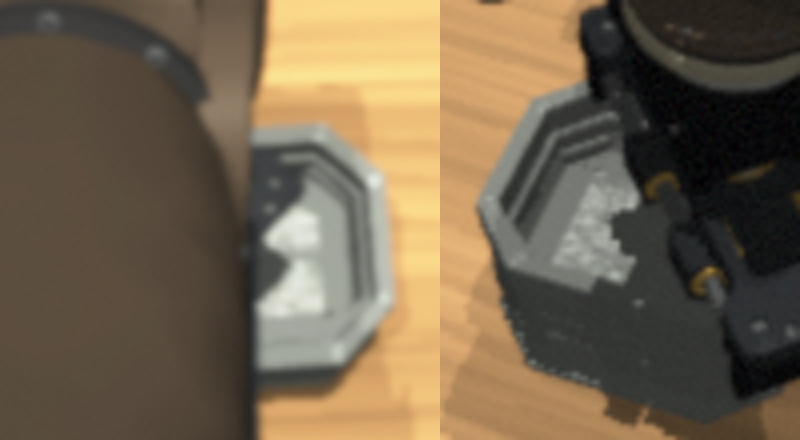

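Call:
{"method": "step_arm", "body": {"series": [[[0,0,0.3],[0,0,0]],[[0,0,0.25],[0,0,0]],[[0,0,0],[0,0,0]]]}}

```text
t: 15.5
eef_pos: [0.6273, 0.0314, 0.0952]
orientation: [[-0.706, 0.708, 0.001], [0.708, 0.706, 0.0], [-0.001, 0.001, -1.0]]
force: [-0.2, -0.3, -0.1]
grip_width: 0.0237
```

Call:
{"method": "step_arm", "body": {"series": [[[0,0,0],[0,0,0]],[[0,0,0],[0,0,0]],[[0,0,0],[0,0,0]],[[0,0,0],[0,0,0]]], "jaw": -0.7, "force": 3}}

```text
t: 15.9
eef_pos: [0.6274, 0.0314, 0.0952]
orientation: [[-0.706, 0.708, 0.002], [0.708, 0.706, -0.0], [-0.001, 0.001, -1.0]]
force: [-0.3, 1.1, -0.4]
grip_width: 0.0142
```

Call:
{"method": "step_arm", "body": {"series": [[[0,0,0.1],[0,0,0]],[[0,0,0],[0,0,0]],[[0,0,0],[0,0,0]]], "jaw": -0.75, "force": 3}}

```text
t: 16.2
eef_pos: [0.6273, 0.0314, 0.0941]
orientation: [[-0.706, 0.708, 0.001], [0.708, 0.706, -0.0], [-0.001, 0.001, -1.0]]
force: [0.4, -0.0, -0.6]
grip_width: 0.0121
```

Call:
{"method": "step_arm", "body": {"series": [[[0,0,0],[0,0,0]],[[0,0,0],[0,0,0]],[[0,0,0],[0,0,0]]], "jaw": -0.78}}

```text
t: 16.5
eef_pos: [0.6274, 0.0314, 0.0941]
orientation: [[-0.706, 0.708, 0.001], [0.708, 0.706, -0.0], [-0.001, 0.001, -1.0]]
force: [0.3, -0.3, 0.1]
grip_width: 0.0104
```

Call:
{"method": "step_arm", "body": {"series": [[[0,0,0],[0,0,0]],[[0,0,0],[0,0,0]],[[0,0,0],[0,0,0]]], "jaw": -0.82}}

```text
t: 16.8
eef_pos: [0.6274, 0.0314, 0.0941]
orientation: [[-0.706, 0.708, 0.001], [0.708, 0.706, -0.0], [-0.001, 0.001, -1.0]]
force: [1.4, 0.2, -0.6]
grip_width: 0.0095
```

Call:
{"method": "step_arm", "body": {"series": [[[0,0,0],[0,0,0]],[[0,0,0],[0,0,0]],[[0,0,0],[0,0,0]]], "jaw": -1, "force": 3}}

```text
t: 17.1
eef_pos: [0.6274, 0.0314, 0.0941]
orientation: [[-0.706, 0.708, 0.001], [0.708, 0.706, -0.0], [-0.001, 0.001, -1.0]]
force: [0.4, -0.2, 1.0]
grip_width: 0.0101
```

```bash
python3 - <<'E'
from cell import bot
import numpy as np
s=bot.get_state(); print(s['grip_width'],s['force'],s['wrist_torque'])
E
```

```text
0.010078595641653885 [ 0.36651423 -0.19850918  0.97790046] [-0.03697147 -0.05881297  0.04250058]
```

```bash
cat > yawfit.py <<'E'
from h import *
from scipy.optimize import minimize
p=optics.read_camera('top');q=optics.read_camera('scene')
I={}
for c,f in ((0,'pics/top0.png'),(1,'pics/scene0.png')):
    g=cv2.GaussianBlur(cv2.cvtColor(cv2.imread(f),cv2.COLOR_BGR2GRAY).astype(np.float32),(0,0),.8); I[c]=np.hypot(cv2.Sobel(g,5,1,0),cv2.Sobel(g,5,0,1))
def samp(c,cam,P):
    t=np.linspace(0.05,.95,30)[:,None]; s=0
    for i in range(8):
        if c==0 and i in(1,) : pass
        A=P[i];B=P[(i+1)%8]; uv=proj(cam,A+(B-A)*t).astype(np.float32)
        s+=cv2.remap(I[c],uv[:,:1],uv[:,1:],cv2.INTER_LINEAR).mean()
    return s
def cost(x,cams=(0,1)):
    s=0
    for c in cams:
        cam=(p,q)[c]
        s+=samp(c,cam,octo(.051,.066,.0226,x[0],x[1],x[2],.088))+samp(c,cam,octo(.06,.075,.0283,x[0],x[1],x[2],.088))
    return -s
for cams in ((0,1),(0,),(1,)):
    best=min((cost((a,b,y),cams),a,b,y) for a in np.arange(.578,.591,.001) for b in np.arange(-.032,-.02,.001) for y in np.radians(np.arange(-5,5.1,.5)))
    print(cams,best,np.degrees(best[3]))
E
python3 yawfit.py
```

```text
(0, 1) (np.float32(-3094.3823), np.float64(0.584), np.float64(-0.026999999999999996), np.float64(0.04363323129985824)) 2.5
(0,) (np.float32(-1374.3945), np.float64(0.585), np.float64(-0.026999999999999996), np.float64(0.03490658503988659)) 2.0
(1,) (np.float32(-1807.334), np.float64(0.583), np.float64(-0.026999999999999996), np.float64(0.03490658503988659)) 2.0
```

Call:
{"method": "step_arm", "body": {"series": [[[0,0,0],[0,0,0]],[[0,0,0],[0,0,0]],[[0.12,0,0],[0,0,-0.02]],[[0.12,0,0],[0,0,-0.02]],[[0,0,0],[0,0,0]]], "jaw": -0.7, "force": 3}}

```text
t: 17.7
eef_pos: [0.6255, 0.0332, 0.0941]
orientation: [[-0.735, 0.678, 0.001], [0.678, 0.735, -0.0], [-0.001, 0.001, -1.0]]
force: [-0.1, 0.5, 0.4]
grip_width: 0.0142
```

Call:
{"method": "step_arm", "body": {"series": [[[0,0,0],[0,0,0]],[[0,0,0],[0,0,0]],[[0,0,0],[0,0,0]]], "jaw": -0.77}}

```text
t: 18.0
eef_pos: [0.6256, 0.033, 0.0941]
orientation: [[-0.734, 0.679, 0.001], [0.679, 0.734, -0.0], [-0.001, 0.001, -1.0]]
force: [0.4, -0.9, 0.8]
grip_width: 0.0107
```

Call:
{"method": "step_arm", "body": {"series": [[[0,0,0],[0,0,0]],[[0,0,0],[0,0,0]],[[0,0,0],[0,0,0]],[[0,0,0],[0,0,0]]], "jaw": -1}}

```text
t: 18.4
eef_pos: [0.6257, 0.033, 0.0941]
orientation: [[-0.734, 0.679, 0.001], [0.679, 0.734, -0.0], [-0.001, 0.001, -1.0]]
force: [0.2, -0.7, -0.4]
grip_width: 0.0093
```

Call:
{"method": "step_arm", "body": {"series": [[[0,0,0],[0,0,0]],[[0,0,0],[0,0,0]],[[0,0,0],[0,0,0]]], "jaw": -1, "force": 12}}

```text
t: 18.7
eef_pos: [0.6256, 0.033, 0.0941]
orientation: [[-0.734, 0.679, 0.001], [0.679, 0.734, -0.0], [-0.001, 0.001, -1.0]]
force: [0.4, -2.1, -0.4]
grip_width: 0.0088
```

Call:
{"method": "step_arm", "body": {"series": [[[0,0,0],[0,0,0]],[[0,0,0],[0,0,0]],[[0,0,0],[0,0,0]]], "force": 45}}

```text
t: 19.0
eef_pos: [0.6256, 0.033, 0.0941]
orientation: [[-0.734, 0.679, 0.001], [0.679, 0.734, -0.0], [-0.001, 0.001, -1.0]]
force: [-0.3, -0.8, -0.0]
grip_width: 0.0085
```

```bash
python3 - <<'E'
from kin import *
P,R,s=st(); print(s['t'],P,s['grip_width'],s['force'],s['wrist_torque'])
n=R[:,1]; 
# pivot: opposite corner outer edge
piv=P-n*(.151-.0045); piv[2]=.072
print('piv',piv)
# tip arc: rotate -th about tool x through piv
x=R[:,0]; R0=R.copy(); P0=P.copy(); p=P.copy(); Rc=R.copy(); out=[]
N=32; th=0.36
for i in range(1,N+1):
    A=Ro.from_rotvec(-x*th*i/N).as_matrix(); pt=piv+A@(P0-piv); Rt=A@R0
    sh=np.round(Rc.T@(pt-p)*100,2); w=np.round(Ro.from_matrix(Rc.T@Rt).as_rotvec(),4); out.append((sh.tolist(),w.tolist())); p=p+Rc@sh/100; Rc=Rc@Ro.from_rotvec(w).as_matrix()
print(out[0],out[8],out[16],out[-1],p)
q=s['q']; print(ik(p,Rc,q))
E
```

```text
19.0 [0.62564965 0.0330366  0.09410262] 0.008528743901914205 [-0.32039766 -0.7552886  -0.01132143] [-0.24047401 -0.02289024  0.13819021]
piv [ 0.52614359 -0.07448446  0.072     ]
([-0.0, -0.03, -0.16], [-0.0112, 0.0, -0.0]) ([-0.0, -0.02, -0.16], [-0.0113, 0.0, -0.0]) ([-0.0, -0.03, -0.16], [-0.0112, -0.0, -0.0]) ([-0.0, -0.03, -0.16], [-0.0113, 0.0, -0.0]) [0.61394628 0.02047267 0.14429509]
(array([-11.41106968,  28.73701912, 106.50398781,  29.69932555,
        37.40201502, -81.28941685]), np.float64(1.5050232492720916e-12))
```

Call:
{"method": "step_arm", "body": {"series": [[[0,-0.012,-0.083],[-0.0056,0,0]],[[0,-0.012,-0.083],[-0.0056,0,0]],[[0,-0.012,-0.083],[-0.0056,0,0]],[[0,-0.012,-0.083],[-0.0056,0,0]],[[0,-0.012,-0.083],[-0.0056,0,0]],[[0,-0.012,-0.083],[-0.0056,0,0]],[[0,-0.012,-0.083],[-0.0056,0,0]],[[0,-0.012,-0.083],[-0.0056,0,0]]]}}

```text
t: 19.8
eef_pos: [0.6248, 0.0322, 0.1008]
orientation: [[-0.734, 0.679, 0.032], [0.679, 0.733, 0.033], [-0.001, 0.046, -0.999]]
force: [0.0, -1.3, -2.3]
grip_width: 0.0083
```

Call:
{"method": "step_arm", "body": {"series": [[[0,-0.012,-0.083],[-0.0056,0,0]],[[0,-0.012,-0.083],[-0.0056,0,0]],[[0,-0.012,-0.083],[-0.0056,0,0]],[[0,-0.012,-0.083],[-0.0056,0,0]],[[0,-0.012,-0.083],[-0.0056,0,0]],[[0,-0.012,-0.083],[-0.0056,0,0]],[[0,-0.012,-0.083],[-0.0056,0,0]],[[0,-0.012,-0.083],[-0.0056,0,0]]]}}

```text
t: 20.6
eef_pos: [0.6239, 0.0312, 0.1074]
orientation: [[-0.734, 0.676, 0.063], [0.679, 0.731, 0.066], [-0.001, 0.091, -0.996]]
force: [-0.7, -1.5, -2.6]
grip_width: 0.0092
```

```bash
cat > e.py <<'E'
from kin import *
import sys
P,R,s=st(); print(s['t'],P,s['grip_width'],s['force'],s['wrist_torque'],np.round(s['q'],1))
p=optics.read_camera('top'); a=crop(p['pixels'],[],260,130,120,120,3,'pics/x.png')
q=optics.read_camera('scene'); b=crop(q['pixels'],[],240,195,120,120,3,'pics/x.png')
cv2.imwrite(sys.argv[1],np.hstack([a,b]))
E
python3 e.py pics/e1.png
```

```text
20.6 [0.6239437  0.03124893 0.10742133] 0.00915547551057491 [-0.70740241 -1.45583873 -2.57779006] [-0.27116162  0.03938298  0.10181926] [ -4.8  35.3  98.7   6.   42.9 -56.3]
```

View pics/e1.png

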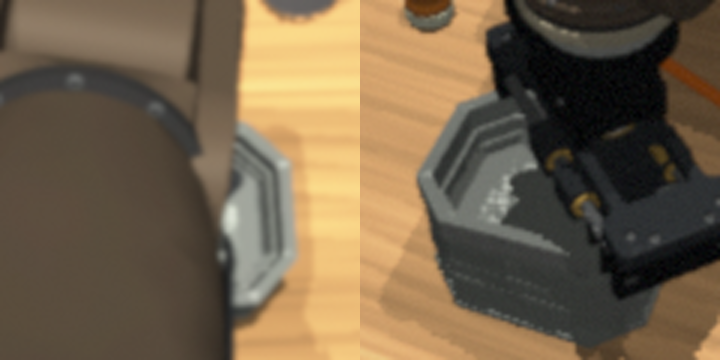

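Call:
{"method": "step_arm", "body": {"series": [[[0,-0.016,-0.083],[-0.0056,0,0]],[[0,-0.016,-0.083],[-0.0056,0,0]],[[0,-0.016,-0.083],[-0.0056,0,0]],[[0,-0.014,-0.083],[-0.0056,0,0]],[[0,-0.014,-0.083],[-0.0056,0,0]],[[0,-0.012,-0.083],[-0.0056,0,0]],[[0,-0.012,-0.083],[-0.0056,0,0]],[[0,-0.012,-0.083],[-0.0056,0,0]]]}}

```text
t: 21.5
eef_pos: [0.6228, 0.0299, 0.1139]
orientation: [[-0.734, 0.673, 0.093], [0.679, 0.727, 0.099], [-0.001, 0.136, -0.991]]
force: [2.0, -0.4, -1.5]
grip_width: 0.0084
```

Call:
{"method": "step_arm", "body": {"series": [[[0,-0.012,-0.083],[-0.0056,0,0]],[[0,-0.012,-0.083],[-0.0056,0,0]],[[0,-0.012,-0.083],[-0.0056,0,0]],[[0,-0.012,-0.083],[-0.0056,0,0]],[[0,-0.012,-0.083],[-0.0056,0,0]],[[0,-0.012,-0.083],[-0.0056,0,0]],[[0,-0.012,-0.083],[-0.0056,0,0]],[[0,-0.012,-0.083],[-0.0056,0,0]]]}}

```text
t: 22.3
eef_pos: [0.6212, 0.0285, 0.1202]
orientation: [[-0.734, 0.668, 0.122], [0.679, 0.722, 0.131], [-0.001, 0.179, -0.984]]
force: [0.2, -0.3, -1.2]
grip_width: 0.0087
```

```bash
python3 e.py pics/e2.png
```

```text
22.3 [0.62117602 0.02845566 0.12017454] 0.008658881626310691 [ 0.15800836 -0.30393702 -1.22062301] [-0.04933481 -0.14463545  0.03877349] [ -6.9  33.3 101.   12.9  40.3 -63.6]
```

View pics/e2.png

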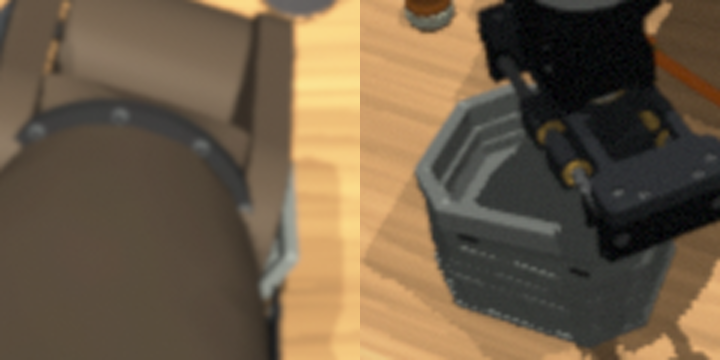

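Call:
{"method": "step_arm", "body": {"series": [[[0,-0.014,-0.1],[-0.0068,0,0]],[[0,-0.014,-0.1],[-0.0068,0,0]],[[0,-0.014,-0.1],[-0.0068,0,0]],[[0,-0.014,-0.1],[-0.0068,0,0]],[[0,-0.014,-0.1],[-0.0068,0,0]],[[0,-0.014,-0.1],[-0.0068,0,0]],[[0,-0.014,-0.1],[-0.0068,0,0]],[[0,-0.014,-0.1],[-0.0068,0,0]]]}}

```text
t: 23.2
eef_pos: [0.6194, 0.0264, 0.1278]
orientation: [[-0.734, 0.66, 0.159], [0.679, 0.714, 0.17], [-0.001, 0.233, -0.973]]
force: [0.8, -0.6, -1.5]
grip_width: 0.0083
```

Call:
{"method": "step_arm", "body": {"series": [[[0,-0.014,-0.1],[-0.0068,0,0]],[[0,-0.014,-0.1],[-0.0068,0,0]],[[0,-0.014,-0.1],[-0.0068,0,0]],[[0,-0.014,-0.1],[-0.0068,0,0]],[[0,-0.014,-0.1],[-0.0068,0,0]],[[0,-0.014,-0.1],[-0.0068,0,0]],[[0,-0.014,-0.1],[-0.0068,0,0]],[[0,-0.014,-0.1],[-0.0068,0,0]]]}}

```text
t: 24.0
eef_pos: [0.6175, 0.0241, 0.1354]
orientation: [[-0.734, 0.651, 0.195], [0.679, 0.704, 0.209], [-0.001, 0.286, -0.958]]
force: [1.0, 0.4, -1.3]
grip_width: 0.0086
```

Call:
{"method": "step_arm", "body": {"series": [[[0,-0.014,-0.1],[-0.0068,0,0]],[[0,-0.014,-0.1],[-0.0068,0,0]],[[0,-0.014,-0.1],[-0.0068,0,0]],[[0,-0.014,-0.1],[-0.0068,0,0]],[[0,-0.014,-0.1],[-0.0068,0,0]],[[0,-0.014,-0.1],[-0.0068,0,0]],[[0,-0.014,-0.1],[-0.0068,0,0]],[[0,-0.014,-0.1],[-0.0068,0,0]]]}}

```text
t: 24.8
eef_pos: [0.6149, 0.0216, 0.1426]
orientation: [[-0.734, 0.639, 0.23], [0.679, 0.691, 0.247], [-0.001, 0.337, -0.941]]
force: [0.8, -0.5, -0.7]
grip_width: 0.009
```

```bash
python3 e.py pics/e3.png
```

```text
24.8 [0.61489342 0.02156754 0.14256885] 0.008986712715046322 [ 0.80320665 -0.51001593 -0.73427306] [-0.18486092 -0.00083924 -0.00523403] [-11.   30.3 105.   28.1  37.3 -79.7]
```

View pics/e3.png

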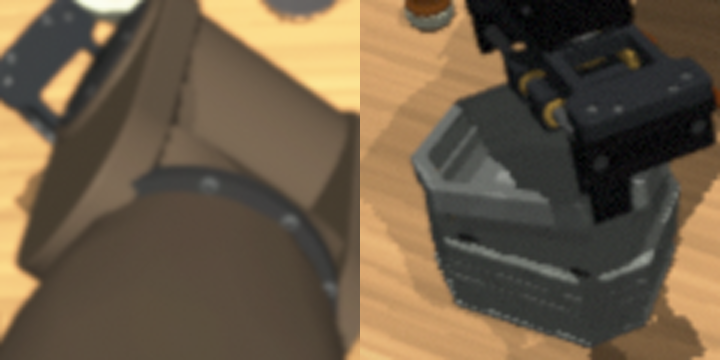

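Call:
{"method": "step_arm", "body": {"series": [[[0,-0.014,-0.1],[-0.0068,0,0]],[[0,-0.014,-0.1],[-0.0068,0,0]],[[0,-0.014,-0.1],[-0.0068,0,0]],[[0,-0.014,-0.1],[-0.0068,0,0]],[[0,-0.014,-0.1],[-0.0068,0,0]],[[0,-0.014,-0.1],[-0.0068,0,0]],[[0,-0.014,-0.1],[-0.0068,0,0]],[[0,-0.014,-0.1],[-0.0068,0,0]]]}}

```text
t: 25.7
eef_pos: [0.6122, 0.0187, 0.1496]
orientation: [[-0.734, 0.626, 0.264], [0.679, 0.677, 0.284], [-0.001, 0.388, -0.922]]
force: [-0.4, -0.1, -0.9]
grip_width: 0.0087
```

Call:
{"method": "step_arm", "body": {"series": [[[0,0.04,-0.09],[0,0,0]],[[0,0.04,-0.09],[0,0,0]],[[0,0.06,-0.14],[0,0,0]],[[0,0.06,-0.14],[0,0,0]],[[0,0.08,-0.19],[0,0,0]],[[0,0.08,-0.19],[0,0,0]],[[0,0.1,-0.24],[0,0,0]],[[0,0.12,-0.28],[0,0,0]]]}}

```text
t: 26.5
eef_pos: [0.6123, 0.0188, 0.1646]
orientation: [[-0.734, 0.626, 0.264], [0.679, 0.677, 0.284], [-0.001, 0.387, -0.922]]
force: [-0.3, -0.7, -1.6]
grip_width: 0.0087
```

```bash
python3 e.py pics/e4.png
```

```text
26.5 [0.61231031 0.01880896 0.16457218] 0.00873987244553082 [-0.25498909 -0.66383    -1.60996062] [-0.16520668  0.19733359 -0.01041536] [-12.4  28.3 105.6  32.3  38.7 -83.8]
```

View pics/e4.png

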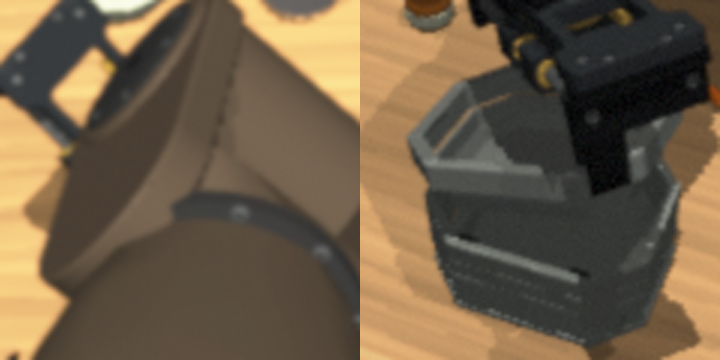

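Call:
{"method": "step_arm", "body": {"series": [[[0,0.3,-0.7],[0,0,0]],[[0,0.4,-1.0],[0,0,0]],[[0,0.6,-1.4],[0,0,0]],[[0,0.6,-1.4],[0,0,0]],[[0,0.6,-1.4],[0,0,0]],[[0,0.6,-1.4],[0,0,0]],[[0,0.5,-1.1],[0,0,0]],[[0,0.3,-0.6],[0,0,0]]]}}

```text
t: 27.4
eef_pos: [0.6132, 0.0197, 0.2641]
orientation: [[-0.734, 0.625, 0.265], [0.679, 0.677, 0.283], [-0.003, 0.388, -0.922]]
force: [0.2, 0.7, -0.7]
grip_width: 0.0086
```

```bash
python3 e.py pics/e5.png; python3 - <<'E'
from kin import *
P,R,s=st(); R1=Rzyaw_down(47.3); p1=np.array([.628,-.270,.24])
q,e=ik(p1,R1,s['q']); print(np.round(q,1),e)
rows(P,R,p1,R1,24)
E
```

```text
27.4 [0.61317168 0.01965503 0.26408666] 0.008616553926870213 [ 0.19359942  0.68396203 -0.6865706 ] [-0.19270607  0.15080515  0.0693364 ] [-12.3  21.3  99.4  25.7  50.2 -74.6]
[-28.8  32.8  79.8   0.   67.4 -76.1] 1.1365958548765228e-09
[[[-0.86,-0.82,-0.24],[0.017,0.0,-0.0]],[[-0.87,-0.82,-0.22],[0.016,0.0,-0.0]],[[-0.86,-0.82,-0.21],[0.017,0.0,-0.0]],[[-0.87,-0.83,-0.19],[0.016,0.0,-0.0]],[[-0.86,-0.83,-0.18],[0.017,0.001,-0.0]],[[-0.87,-0.83,-0.17],[0.017,0,-0.0]],[[-0.86,-0.84,-0.15],[0.016,0,-0.0]],[[-0.87,-0.84,-0.14],[0.017,0,-0.0]]]
[[[-0.86,-0.84,-0.13],[0.016,0,-0.0]],[[-0.87,-0.84,-0.11],[0.017,0.0,-0.0]],[[-0.86,-0.84,-0.1],[0.017,0.0,-0.0]],[[-0.87,-0.85,-0.08],[0.016,0.0,-0.0]],[[-0.86,-0.85,-0.07],[0.017,0.0,-0.001]],[[-0.86,-0.85,-0.06],[0.016,0.001,0.0]],[[-0.87,-0.85,-0.04],[0.017,0,0.0]],[[-0.86,-0.85,-0.03],[0.017,0,0.0]]]
[[[-0.87,-0.85,-0.02],[0.016,0,0.0]],[[-0.86,-0.85,0.0],[0.017,0,0.0]],[[-0.86,-0.85,0.02],[0.016,0.0,0.0]],[[-0.87,-0.85,0.03],[0.017,0.0,0.0]],[[-0.86,-0.85,0.04],[0.017,0.0,0.0]],[[-0.86,-0.85,0.05],[0.016,0.0,0.0]],[[-0.87,-0.85,0.07],[0.017,0.001,0.0]],[[-0.86,-0.84,0.09],[0.016,0,0.0]]]
```

View pics/e5.png

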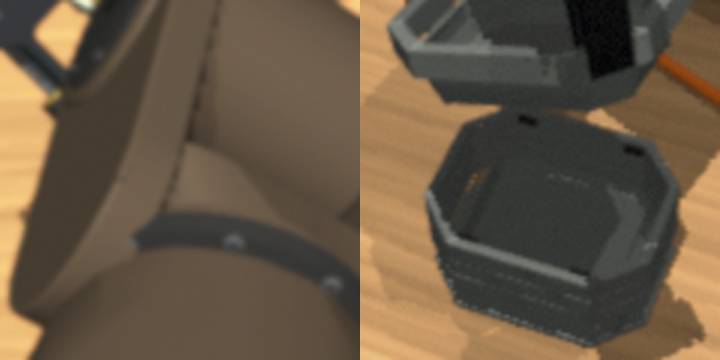

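The tray is free and the stack remains in place. Next I carry it to the mat while levelling it.

Call:
{"method": "step_arm", "body": {"series": [[[-0.86,-0.82,-0.24],[0.017,0,0]],[[-0.87,-0.82,-0.22],[0.016,0,0]],[[-0.86,-0.82,-0.21],[0.017,0,0]],[[-0.87,-0.83,-0.19],[0.016,0,0]],[[-0.86,-0.83,-0.18],[0.017,0,0]],[[-0.87,-0.83,-0.17],[0.017,0,0]],[[-0.86,-0.84,-0.15],[0.016,0,0]],[[-0.87,-0.84,-0.14],[0.017,0,0]]]}}

```text
t: 28.3
eef_pos: [0.6179, -0.078, 0.2545]
orientation: [[-0.734, 0.656, 0.178], [0.679, 0.709, 0.19], [-0.001, 0.26, -0.966]]
force: [0.8, 0.0, -0.3]
grip_width: 0.0088
```

Call:
{"method": "step_arm", "body": {"series": [[[-0.86,-0.84,-0.13],[0.016,0,0]],[[-0.87,-0.84,-0.11],[0.017,0,0]],[[-0.86,-0.84,-0.1],[0.017,0,0]],[[-0.87,-0.85,-0.08],[0.016,0,0]],[[-0.86,-0.85,-0.07],[0.017,0,0]],[[-0.86,-0.85,-0.06],[0.016,0,0]],[[-0.87,-0.85,-0.04],[0.017,0,0]],[[-0.86,-0.85,-0.03],[0.017,0,0]]]}}

```text
t: 29.1
eef_pos: [0.6228, -0.1745, 0.2467]
orientation: [[-0.734, 0.673, 0.089], [0.679, 0.728, 0.095], [-0.001, 0.13, -0.992]]
force: [-0.5, 0.1, -0.3]
grip_width: 0.0088
```

Call:
{"method": "step_arm", "body": {"series": [[[-0.87,-0.85,-0.02],[0.016,0,0]],[[-0.86,-0.85,0],[0.017,0,0]],[[-0.86,-0.85,0.02],[0.016,0,0]],[[-0.87,-0.85,0.03],[0.017,0,0]],[[-0.86,-0.85,0.04],[0.017,0,0]],[[-0.7,-0.7,0.05],[0.016,0,0]],[[-0.6,-0.6,0.07],[0.017,0,0]],[[-0.4,-0.4,0.09],[0.016,0,0]]]}}

```text
t: 29.9
eef_pos: [0.6267, -0.2586, 0.2391]
orientation: [[-0.734, 0.679, -0.0], [0.679, 0.734, -0.002], [-0.001, -0.002, -1.0]]
force: [-1.0, 0.2, -0.8]
grip_width: 0.0086
```

Call:
{"method": "step_arm", "body": {"series": [[[-0.35,-0.35,0],[0,0,0]],[[-0.2,-0.2,0],[0,0,0]],[[-0.2,-0.2,0],[0,0,0]],[[-0.1,-0.1,0],[0,0,0]],[[0,0,0],[0,0,0]]]}}

```text
t: 30.4
eef_pos: [0.6271, -0.2699, 0.2393]
orientation: [[-0.734, 0.679, 0.001], [0.679, 0.734, -0.001], [-0.001, -0.0, -1.0]]
force: [-0.7, 0.5, -1.1]
grip_width: 0.0087
```

```bash
cat > f.py <<'E'
from kin import *
import sys
P,R,s=st(); print(s['t'],P,np.round(R,3).tolist(),s['grip_width'],s['force'],s['wrist_torque'])
# predicted tray
yaw=np.arctan2(R[1,1],R[0,1])-np.radians(45); c=P[:2]-Ro.from_euler('z',yaw).as_matrix()[:2,:2]@[.0427,.0577]; zr=P[2]-.006
print('yaw',np.degrees(yaw),'centre',c,'rim z',zr)
for n in ('scene','top'):
    p=optics.read_camera(n); L=[(proj(p,octo(.06,.075,.0283,c[0],c[1],yaw,zr)),(0,255,0),True),(proj(p,octo(.065,.065,0,.587,-.33,0,.003)),(255,0,255),True),
      (proj(p,octo(.058,.073,.0283,.584,-.027,np.radians(2.2),.072)),(0,255,255),True)]
    im=p['pixels'].copy()
    crop(im,L,0,0,640,480,1,f'pics/{sys.argv[1]}_{n}.png')
    for l in ('tray_mid','mat_mid','stack','punch_grip','cup_mouth','spool','jar','tape','mallet','tray_corner0'):
        print(n,l,[(np.round(d['xyz'],3).tolist(),round(d['confidence'],2)) for d in finder.spot_point(p,l)[:8]])
E
python3 f.py f1
```

```text
30.4 [ 0.62711237 -0.26990035  0.23934322] [[-0.734, 0.679, 0.001], [0.679, 0.734, -0.001], [-0.001, -0.0, -1.0]] 0.008731240544728439 [-0.69782773  0.51148595 -1.1252974 ] [ 0.02462516 -0.00687165  0.01257691]
yaw 2.2068800813633915 centre [ 0.58666594 -0.32920184] rim z 0.23334322008192607
scene tray_mid [([0.314, -0.286, 0.022], 0.82)]
scene mat_mid [([0.584, -0.33, 0.001], 0.72)]
scene stack [([0.584, -0.026, -0.001], 0.63), ([0.625, -0.271, 0.224], 0.27)]
scene punch_grip [([0.382, -0.084, 0.01], 0.9), ([0.602, 0.312, 0.14], 0.75), ([0.521, 0.161, 0.009], 0.64)]
scene cup_mouth [([0.601, 0.314, 0.094], 0.98), ([0.542, -0.39, 0.222], 0.2)]
scene spool [([0.429, 0.204, -0.003], 0.84)]
scene jar [([0.422, -0.201, -0.0], 0.94)]
scene tape []
scene mallet [([0.739, 0.283, -0.001], 0.78)]
scene tray_corner0 [([0.545, -0.388, 0.224], 0.97), ([0.264, -0.24, 0.031], 0.97), ([0.286, -0.349, 0.033], 0.95), ([0.632, -0.383, 0.229], 0.78), ([0.62, -0.274, 0.226], 0.75), ([0.539, -0.271, 0.226], 0.64), ([0.343, -0.224, 0.035], 0.56)]
top tray_mid [([0.742, 0.28, 0.003], 0.51)]
top mat_mid [([0.604, 0.316, 0.089], 0.27)]
top stack [([0.587, -0.03, -0.004], 0.9)]
top punch_grip [([0.599, 0.315, 0.136], 0.62), ([0.602, 0.318, 0.09], 0.31)]
top cup_mouth [([0.744, 0.28, 0.002], 0.64), ([0.602, 0.312, 0.089], 0.62)]
top spool []
top jar []
top tape [([0.79, 0.017, 0.001], 0.74)]
top mallet [([0.741, 0.282, -0.0], 0.6)]
top tray_corner0 []
```

View pics/f1_scene.png

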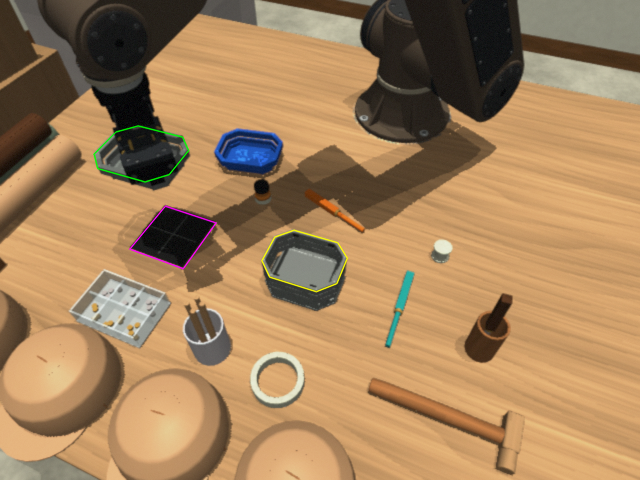

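View pics/f1_top.png

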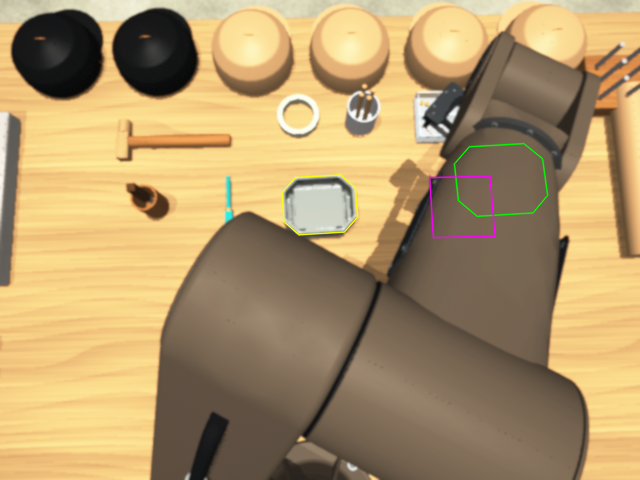

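```bash
python3 - <<'E'
from cell import bot
print(bot.job_done()); s=bot.get_state(); print(s['t'],s['grip_width'],s['eef_pos'])
E
```

```text
the job is handed in; nothing more can be done
None
the job is handed in; nothing more can be done
```

The punch is standing upright in the wooden cup, and the grey tray is off the stack. I handed the job in at about 31 s while holding the tray level over the mat.

- **Punch:** I set it down until the foot touched the cup floor (measured grip height 0.141 m, as it should be), then let go. It was still upright in the last pictures.
- **Tray release:** I pinched the tray's corner farthest from the robot on its left (tray_corner1). I tipped the tray about the opposite corner to roughly 23 degrees before lifting it clear. The downward pull stayed under about 3 N in the readings.
- **Final hold:** The tray's centre is at about (0.586, -0.329), against a mat centre of about (0.586, -0.330). The underside is roughly 0.19 m above the bench. The detected corner heights agree within 5 mm, and the grip was steady at 8.7 mm.
- **Stack and bystanders:** The stack's outline matched its starting pose. The spool, jar, tape and mallet were found within a few mm of where they began.

**Check that disagreed:** My first tray overlay suggested no rotation, but the first light pinch read 10.1 mm instead of 9 mm. A refit of the images gave about 2.2 degrees, so I re-pinched at the corrected angle before tipping.

**Check that was limited:** The arm blocked the top camera's view of the tray at the end, so the final tray check rests on the scene camera and the arm's own position.

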